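# Get the spirit level out from under the tools

## Robot

A 7-joint arm with a two-finger parallel gripper is mounted at the origin on a cart in front of the work surface, level with it; the furniture and walls round the work are solid. World frame = base frame: x ahead of the robot, y to its left, z up, the work surface at z = 0. Lengths are in mm, angles in rad, forces in N, time in s.
With the tool pointing down it reaches from about 350 to 900 mm from the base axis. Payload 7.2 kg.
Tool frame: the origin (TCP) lies on the centre line of the jaws, within the pads' length; the fingertips stand ahead of it and the grasp point (between the pads) is the TCP (r.tcp_to_tips is the z of the fingertips in the tool frame, in mm); z points along the fingers, y is the line along which they close (so a half turn about z gives the same grasp; the last joint's range is limited). The gripper opens to 88 mm and grips with 3 to 60 N. Pads are 20 mm wide; open, the fingers measure 115 mm over their backs; the gripper's body (75 mm by 178 mm) begins 61 mm behind the grasp point.
Start: joints at [-1.236, 0.411, -0.013, 1.596, 0.006, 1.134, -0.082], TCP at [245.007, 574.978, 241.653] pointing down, gripper open.
Joint ranges: [-2.95, 2.95], [-0.29, 1.99], [-1.47, 1.44], [0.14, 2.54], [-1.03, 4.17], [0.13, 1.85], [-2.86, 2.86]. Speed limits (rad/s): [2.39, 2.39, 3.01, 3.01, 3.14, 3.14, 3.14].

## Interface

Orientations are given as a unit quaternion [w, x, y, z].
In Python, from plant import r gives the robot as it stands.
- The arm moves only by the tool servo_tool, never from a script. Its argument "plan" is a list of rows, each a list of 7 numbers: the shift along the world's x, y, z scaled (see below), then the turn, a rotation vector about the world's x, y, z scaled (see below), then the closure, from 0 (fully open) to 1 (shut). In form: [[dx, dy, dz, ax, ay, az, gripper], ...]. A call has exactly 5 rows; each row shifts and turns the commanded pose from where the row before left it; what a row does not reach is not made up. The controller multiplies each number of a shift by 0.03 m and each number of a turn by 45 degrees. A row lasts 1/10 s, in which the tool goes at most 50 mm and 8.59 degrees, less where a joint would pass 70% of its speed; a pose out of reach is approached as far as the arm can. A call with a number of a shift or a turn outside -1 to 1 is refused whole. A call with a gripper value outside its range is refused whole. The fingers move at their own pace and stop on an object; "force" is the grip in N (left out, the last holds). Time passes only in rows, so rows that do not move let the fingers close, or fill a call up. It gives the time, the measured TCP pose, the force, the opening and the grip force at its end, in the units of the state.
- r.get_obs(): the state, without advancing time (a new reading comes with each control period).
- r.read_camera(name): name is "scene" or "top" or "wrist"; returns a dict with "frame" (384x512x3 uint8, red, green, blue), "z_map" (384x512 float32, mm along the optical axis (not along the pixel's ray), 0 where there is no reading), "intrinsics" (3x3 intrinsics, pixels), "distortion" ([k1, k2, p1, p2, k3] as OpenCV has them; the pictures are not rectified), "R" (3x3) and "t" (3): a world point X has camera coordinates R X + t; the wrist camera has in their place "T_tool_cam" (4x4, takes a point from camera to tool coordinates, whose origin is the TCP and whose axes are the flange's). Camera axes: x right, y down, z forward; pixel columns grow to the right and rows downward; lengths in mm; the calibration is good to about 2 mm. A picture is of the moment at which its call begins: read the wrist's pose just before it.
- r.finish_job(): hands the job in; it is judged then, once.
The state is a dict: "time": time; "joint_positions": joint angles; "dq": joint speeds; "tau": joint torques, N m; "position": TCP position; "eef_rot": TCP orientation; "wrist_force": force on the tool from outside, world axes, zero at the start; "torque": the same for the moment, N m; "gripper_width": finger opening in mm; "grip_force": force on a finger pad.
Only numpy, scipy, OpenCV 4.12 (cv2) and the standard library are available. Lean on these libraries where they do the work, as an engineer would, in place of code of your own. Each camera call takes 0.05 s, during which the arm holds its last target. There are 200 camera calls.

## Task

The spirit level lies in the bottom of the plywood tool tote, under the chisel, the file and the screwdriver that rest across its notches: lift those three out one at a time and lay them side by side on the rubber mat, then take the level out and stand it upright on the middle of the little wall shelf's top board, along the board, so that it can be read. When it stands there, put the three tools back, each lying just where it lay before, in the same pair of notches and with its handle the same way round; leave the multimeter, the screw jar and the tape measure where they are.

Things in the scene. Friction and masses are not known exactly. Their poses are not given: they have to be found in the camera images.
- wood_chisel_grip (a point): bevel-edge chisel with yellow handle and flat steel blade, 251 mm long, 190 g, lying flat; the point is on the handle's axis at the place to grip, 14 mm above its underside (handle 28 mm thick). Its x axis runs along the tool from handle to blade: handle from -72 to +42 mm of the point, blade (20 mm wide, 6 mm thick) from +62 to +178 mm.
- flat_file_grip (a point): flat file with wooden handle, 310 mm long, 270 g, lying flat; the point is on the handle's axis at the place to grip, 15 mm above its underside (handle up to 30 mm thick). Its x axis runs from handle to blade: handle from -89 to +16 mm of the point, blade (24 mm wide, 5 mm thick) from +19 to +221 mm.
- screwdriver_red_grip (a point): flat screwdriver with red handle, 235 mm long, 110 g, lying flat; the point is on the handle's axis at the place to grip, 15 mm above its underside (handle 31 mm thick). Its x axis runs from handle to blade: handle from -66 to +40 mm of the point, round shank (7.4 mm) from there to +170 mm.
- level_mid (a point): blue torpedo level in the tote (not the other one that lies at the far left of the bench), standing on edge, 230 mm long, 20 mm thick (27 mm over the middle), 40 mm high, 210 g; the point is its centre. x runs along it, z up. It starts on the tote's floor, across and below all three tools, its top 7 mm lower than their undersides.
- tool_tote: plywood tote, fixed, 190 x 262 mm; origin: centre of underside. Well 162 mm (x) by 246 mm (y), floor at 7 mm. Its 14 mm walls at x = -88 and +88 mm have three notches each, at y = -70, 0, +70 mm; a tool lies along x in one pair: handle in the -x wall (bottom at 54 mm, 38 mm wide, teeth to 75 mm), blade in the +x wall (bottom at 65.5 mm, 30 mm wide, teeth to 90 mm). Which tool lies where varies.
- tool_mat: ribbed black rubber mat, fixed, 270 mm along its x, 225 mm along its y, 3 mm thick; origin: centre of its underside. The tools are laid here meanwhile.
- shelf_mid (a point): small pale wooden wall shelf standing fixed on the bench; the point is the middle of the top face of its board, 85 mm above the bench. The board is 115 mm along this point's x and 310 mm along its y.
- screw_jar: glass screw jar with red lid, 64 mm across, 86 mm high, leave alone; origin: centre of its underside
- tape_measure: green tape measure standing at the back, 36 x 91 x 68 mm, leave alone; origin: on its underside
- multimeter: red and black multimeter lying on its back at the back, 144 x 70 x 40 mm, leave alone; origin: centre of its underside

How it is judged (in metres and radians):
On the way, in this order (a step that is already met when the one before it is completed fails the run):
1. all three tools lie on the mat, let go, with the level still in the tote (x of wood_chisel_grip in the frame of tool_mat between -0.13 and 0.13 m and y of wood_chisel_grip in the frame of tool_mat between -0.112 and 0.112 m and z of wood_chisel_grip in the frame of tool_mat between 0.01 and 0.03 m and x of flat_file_grip in the frame of tool_mat between -0.13 and 0.13 m and y of flat_file_grip in the frame of tool_mat between -0.112 and 0.112 m and z of flat_file_grip in the frame of tool_mat between 0.01 and 0.03 m and x of screwdriver_red_grip in the frame of tool_mat between -0.13 and 0.13 m and y of screwdriver_red_grip in the frame of tool_mat between -0.112 and 0.112 m and z of screwdriver_red_grip in the frame of tool_mat between 0.01 and 0.03 m and contact force between the fingers and anything else below 0.5 N and horizontal distance between level_mid and tool_tote below 0.05 m and height (world z) of level_mid below 0.05 m), for 0.2 s.
2. the level stands on the shelf, let go, while the three tools still lie on the mat (horizontal distance between level_mid and shelf_mid below 0.02 m and z of level_mid in the frame of shelf_mid between 0.015 and 0.025 m and angle between the x axis of level_mid and the y axis of shelf_mid, either way round below 0.12 rad and angle between level_mid's own z axis and vertical below 0.1 rad and contact force between the fingers and anything else below 0.5 N and x of wood_chisel_grip in the frame of tool_mat between -0.13 and 0.13 m and y of wood_chisel_grip in the frame of tool_mat between -0.112 and 0.112 m and z of wood_chisel_grip in the frame of tool_mat between 0.01 and 0.03 m and x of flat_file_grip in the frame of tool_mat between -0.13 and 0.13 m and y of flat_file_grip in the frame of tool_mat between -0.112 and 0.112 m and z of flat_file_grip in the frame of tool_mat between 0.01 and 0.03 m and x of screwdriver_red_grip in the frame of tool_mat between -0.13 and 0.13 m and y of screwdriver_red_grip in the frame of tool_mat between -0.112 and 0.112 m and z of screwdriver_red_grip in the frame of tool_mat between 0.01 and 0.03 m), for 0.2 s.
At the end, for the whole second after the job is handed in: Each tool lies within 15 mm of where its grip point was at the start and within 7 degrees of the tote's x direction; the level stands upright on the shelf board, its centre within 20 mm of the board's middle, within 7 degrees of the board's length (distance of each of wood_chisel_grip, flat_file_grip, screwdriver_red_grip from where it was at the start of the episode below 0.015 m and angle between the x axis of each of wood_chisel_grip, flat_file_grip, screwdriver_red_grip and the x axis of tool_tote, either way round below 0.12 rad and horizontal distance between level_mid and shelf_mid below 0.02 m and z of level_mid in the frame of shelf_mid between 0.015 and 0.025 m and angle between the x axis of level_mid and the y axis of shelf_mid, either way round below 0.12 rad and angle between level_mid's own z axis and vertical below 0.1 rad); the robot touches nothing.
It fails at once if the multimeter is shifted by more than 30 mm (distance of multimeter from where it was at the start of the episode above 0.03 m).
It fails at once if the screw jar is shifted by more than 30 mm (distance of screw_jar from where it was at the start of the episode above 0.03 m).
It fails at once if the tape measure is shifted by more than 30 mm (distance of tape_measure from where it was at the start of the episode above 0.03 m).
It also fails if it takes over 144 s, if anything falls off the work surface, if the arm or the gripper's body presses on something with over 40 N, if the wrist force passes 120 N, or if a joint passes its speed limit or range.

## Working session

There is one attempt and no reset: what is moved stays moved. The work goes in short steps, Python scripts to look and compute and a tool call to move; the robot and the scene stay as the last step left them, time stands still between calls to the robot, and variables do not carry over. Pictures are saved under pics/ and viewed, at most 14 in all, crops included, and the job is handed in when it is done.

Besides the shell and the picture viewer there is one more tool, called by a JSON object that holds its "fn" and its "kwargs". servo_tool: Moves the arm, as the interface text tells. Its arguments: {"type":"object","properties":{"plan":{"type":"array"},"force":{"type":"number"}},"required":["plan"]}

```bash
ls; mkdir -p pics
cat > h.py <<'E'
import numpy as np, cv2
from plant import r
def shot(name, fn=None):
    c=r.read_camera(name)
    if fn: cv2.imwrite('pics/'+fn, c['frame'][:,:,::-1])
    return c
E
python3 - <<'E'
from h import *
o=r.get_obs(); print(o, r.tcp_to_tips)
for n in ('scene','top'):
    c=shot(n,n+'0.png'); np.savez('pics/'+n+'0.npz',**c)
    print(n,c['intrinsics'],c['distortion'],c['R'],c['t'])
a=cv2.imread('pics/scene0.png');b=cv2.imread('pics/top0.png')
E
```

```text
pics
{'time': 0.0, 'joint_positions': array([-1.23617699,  0.41192622, -0.01271351,  1.59701202,  0.00559036,
        1.13431366, -0.08218838]), 'dq': array([ 1.63411249e-03, -8.54086341e-04,  8.04122061e-05,  5.23739850e-04,
       -3.55494254e-04, -1.12586904e-03,  1.42430571e-03]), 'tau': array([-1.87059151e-03, -5.87927020e+01,  6.40676636e-01, -2.91089988e+01,
       -5.40775910e-02,  1.80464768e-02,  1.47854616e-04]), 'position': array([244.85785902, 574.52967503, 240.80576247]), 'eef_rot': array([-1.10276218e-04,  2.00034286e-01,  9.79788562e-01, -8.04359076e-04]), 'wrist_force': array([-0.26519901,  0.35682579,  0.10712607]), 'torque': array([ 0.01763215, -0.01530018, -0.03158803]), 'grip_force': 0.0, 'gripper_width': 87.58183619436939} 19.0
scene [[415.23537328   0.         259.34032653]
 [  0.         415.23537328 187.95846999]
 [  0.           0.           1.        ]] [-0.12325033  0.          0.          0.          0.        ] [[ 0.87888391 -0.47691867 -0.01056669]
 [-0.37000883 -0.66755087 -0.64611864]
 [ 0.30109224  0.57177305 -0.76316384]] [-550.96776277  290.37990271  958.60605714]
top [[369.41705157   0.         247.89465424]
 [  0.         369.41705157 196.80099671]
 [  0.           0.           1.        ]] [-0.09517322  0.          0.          0.          0.        ] [[ 5.27126742e-03 -9.99578227e-01 -2.85583958e-02]
 [-9.83513236e-01 -1.99792933e-05 -1.80836152e-01]
 [ 1.80759310e-01  2.90407960e-02 -9.83098522e-01]] [   3.69927583  638.31942781 1169.30690815]
```

View pics/top0.png

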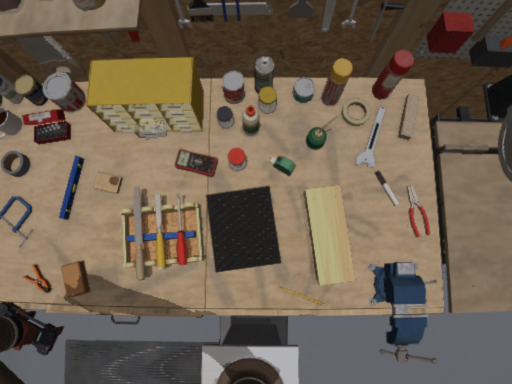

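View pics/scene0.png

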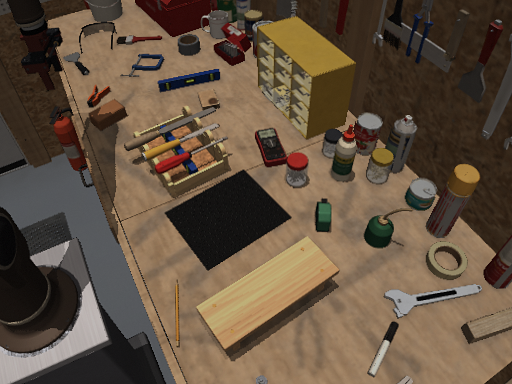

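```bash
cat >> h.py <<'E'
def pmap(c,undist=True):
    h,w=c['z_map'].shape
    u,v=np.meshgrid(np.arange(w),np.arange(h))
    p=np.stack([u,v],-1).reshape(-1,1,2).astype(np.float64)
    q=cv2.undistortPoints(p,np.array(c['intrinsics']),np.array(c['distortion'])).reshape(h,w,2)
    z=c['z_map'].astype(float)
    P=np.dstack([q[...,0]*z,q[...,1]*z,z])
    return P
def world(c):
    return (pmap(c)-np.array(c['t']))@np.array(c['R'])   # R^T(p-t)
def hsv(c): return cv2.cvtColor(c['frame'],cv2.COLOR_RGB2HSV)
def rect(P2):
    (cx,cy),(w,h),a=cv2.minAreaRect(P2.astype(np.float32)); return np.round([cx,cy,w,h,a],1)
E
python3 - <<'E'
from h import *
c=dict(np.load('pics/top0.npz')); W=world(c); H=hsv(c)
def cc(m):
    n,l,s,_=cv2.connectedComponentsWithStats(m.astype(np.uint8)); i=1+np.argmax(s[1:,4]); return l==i
def box(u0,v0,u1,v1):
    m=np.zeros(H.shape[:2],bool); m[v0:v1,u0:u1]=1; return m
ok=c['z_map']>0
reg=box(110,180,210,285)
def rep(n,m):
    P=W[m]; print(n,m.sum(),rect(P[:,:2]),'z',np.percentile(P[:,2],[5,50,95]).round(1)); return P
mat=cc(box(200,175,290,280)&(H[...,2]<60)&ok); rep('mat',mat)
sh=cc(box(295,175,365,295)&(W[...,2]>60)&ok); rep('shelf',sh)
rep('chisel y',cc(reg&(H[...,0]>18)&(H[...,0]<28)&(H[...,1]>170)&(H[...,2]>120)&ok&(W[...,2]>55)))
rep('red',cc(reg&((H[...,0]<8)|(H[...,0]>172))&(H[...,1]>150)&ok&(W[...,2]>55)))
rep('level',reg&(H[...,0]>100)&(H[...,0]<125)&(H[...,1]>120)&ok)
rep('tote top',reg&ok&(W[...,2]>45)&(W[...,2]<110))
rep('file',cc(box(125,180,150,285)&ok&(W[...,2]>66)))
print(np.median(W[box(225,280,260,300)],0))
np.set_printoptions(linewidth=250,suppress=True)
for v in range(180,285,5): print(v,W[v,115:211:4,2].round(0).astype(int))
a=cv2.resize(c['frame'][175:290,105:215][:,:,::-1],None,fx=5,fy=5,interpolation=cv2.INTER_CUBIC); cv2.imwrite('pics/crop1.png',a)
E
```

```text
mat 4904 [540.   25.2 265.4 220.3   8.4] z [-0.5  3.6  7.8]
shelf 3539 [ 514.9 -257.   310.4  117.     7.3] z [81.2 85.2 89. ]
chisel y 152 [460.9 289.  100.9  20.4   8.7] z [71.4 77.3 82.1]
red 274 [467.4 218.2 102.7  30.8   1.2] z [73.1 81.  86.6]
level 226 [508.3 297.2  18.3 227.7   3.9] z [43.4 47.1 51. ]
tote top 2642 [525.6 296.6 311.6 264.    5.8] z [46.7 71.8 86.5]
file 753 [518.3 373.1  84.  308.9  87.5] z [67.5 72.9 87.8]
[ 3.34386762e+02  2.52271097e+01 -2.42220531e-04]
180 [ 19  19  -5  -1   2  -1   2   3   5   0   3  -4  -1  -2  -2   1   0   0   1   7   3   2  -1 -10]
185 [ 16  13  -2   3   2  -1  -4  -1  -3   0   4   3   2   3   0   1   0   0  -1  -1  -3   7   1 -12]
190 [ 18   5  -1   1   3  69  67   4   5  -1   5  -3  -2  -3   4   5  -1  -4  -4  -8   0  -1   0 -16]
195 [ 0  2  1  2 -4 71 75 -1  3 -3 69 67  0  0  0 -2 70 -6 -1  0 -1 -6 -1  7]
200 [-2 -1  1 -1 -2 68 67 -1  2 -1 71 69  2  1 -1  0 73 -5  1  0  1 -1  1  4]
205 [-1  2  0  0 -3 71 71  0  3  0 64 68 83 90 83 66 77 66 89 87 77 -3  2  8]
210 [ 5  0 87 88 78 74 68 88 88 81 66 71 59 59 46 33 75 18 10  6  4 17  0 
[... 395 characters left out ...]
40 [-1  4 51 50 46 73 74 43 33 19  8 84 67 10  9  4 84 76  8  3  6 46  1 -3]
245 [-5 -1 52 32  9  7 69  6  7  7  8 83 78  4  4 10 85 80  7  7  8 51  2 -1]
250 [ 0 -4 49 37 10  7 77  6  5  6  4 80 71 11 11 12 82 83  7  8 10 46 10  0]
255 [ 2 -1  1 32  6  4 79  7  5 10  8 80 77  6  9  6 84 81  8 13  9  4 23 -3]
260 [ 0  2  5 36  6  9 81 70  7 11  5 77 76 68 74 68 86 84 51 70 74 54 28  4]
265 [-1  0 54 77 77 57 80 79 73 63 27 78 79  0  1  2  2  2  1  0 -4  0  0  1]
270 [ 5  1  1 -1 -2  3 85 79  3  0 -1 -2  5  0  1 -4  1  0  2 -2  2  0 -4  3]
275 [ 0  0  1  2 -1  6 85 77  1  1  6  3  1  4 -2  2 -2 -3 -3  3  6  2  3  0]
280 [ 1  0 -1 -6  5 -6 68  3 -2  4  4 -3  5  0  2  0 -2 -4 -2 -1  0  0 -3  0]
```

View pics/crop1.png

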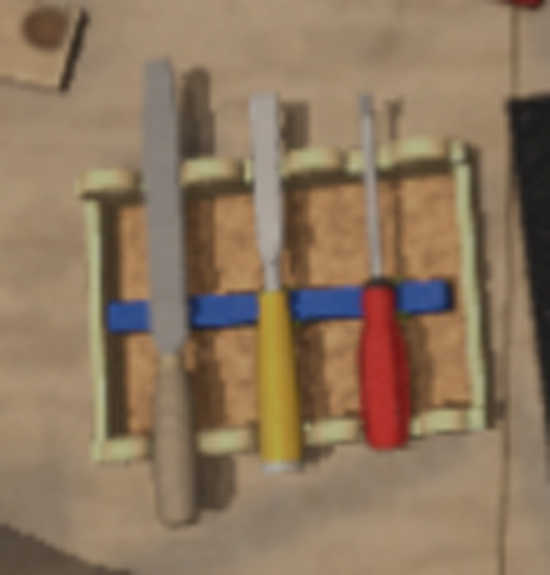

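Run:
```python
from h import *
c=dict(np.load('pics/top0.npz')); W=world(c); ok=c['z_map']>0
m=np.zeros(ok.shape,bool); m[180:288,110:212]=1; m&=ok
P=W[m]; C=c['frame'][m].astype(int)
H=hsv(c)[m]
blue=(H[:,0]>100)&(H[:,0]<125)&(H[:,1]>120)
L=P[blue]; d=L[:,:2]-L[:,:2].mean(0); yaw=np.arctan2(*np.linalg.svd(d,full_matrices=False)[2][0][::-1]); yaw=(yaw+np.pi)%np.pi-np.pi/2
print('level yaw',np.degrees(yaw))
for nm,cond in (('red',((H[:,0]<8)|(H[:,0]>172))&(H[:,1]>150)&(P[:,2]>55)),('yel',(H[:,0]>18)&(H[:,0]<28)&(H[:,1]>170)&(P[:,2]>60)&(C[:,0]>120))):
    Q=P[cond]; d=Q[:,:2]-np.median(Q[:,:2],0); k=np.abs(d).max(1)<70; d=d[k]; print(nm,np.degrees(np.arctan(np.linalg.svd(d-d.mean(0),full_matrices=False)[2][0][1]/np.linalg.svd(d-d.mean(0),full_matrices=False)[2][0][0])))
R=np.array([[np.cos(yaw),np.sin(yaw)],[-np.sin(yaw),np.cos(yaw)]])
t=(P[:,:2]-[508,297])@R.T
# tote y walls: low-z walls ~47 ; 
ed=(P[:,2]>30)&(np.abs(t[:,0])<70)&(np.abs(t[:,1])>100)
print('y ext',np.percentile(t[ed,1],[1,99]))
hi=P[:,2]>60
for s in (-1,1):
    e=hi&(np.abs(np.abs(t[:,1])-35)<14)&(t[:,0]*s>60); print('x wall',s,np.percentile(t[e,0],[2,50,98]),np.percentile(P[e,2],90))
for y0 in (-70,0,70):
    e=hi&(np.abs(t[:,1]-y0)<18); 
    for a,b in ((-150,-100),(-75,-45),(-45,-15),(20,75),(105,200)):
        k=e&(t[:,0]>a)&(t[:,0]<b); print(y0,a,b,k.sum(),t[k,1].mean().round(1) if k.any() else '')
    k=e&(np.abs(t[:,1]-y0)<18); print('ext',np.percentile(t[k,0],[0.5,99.5]).round(1), t[k,0].min(),t[k,0].max())
```

```text
level yaw 4.190641854675788
red 5.330265961748936
yel 9.893665295370402
y ext [-136.04488078  129.02665399]
x wall -1 [-94.50144039 -86.14873118 -79.33400723] 76.87236395526996
x wall 1 [82.93651006 88.23339014 98.31428647] 91.62099602473455
-70 -150 -100 0 
-70 -75 -45 84 -74.3
-70 -45 -15 78 -75.3
-70 20 75 37 -72.2
-70 105 200 25 -70.0
ext [-97.8 135.8] -98.10190219588135 136.38930940845162
0 -150 -100 28 -6.9
0 -75 -45 87 -5.3
0 -45 -15 74 -3.8
0 20 75 89 -1.5
0 105 200 65 0.7
ext [-109.4  141.1] -109.86041396927554 142.07689240139882
70 -150 -100 92 63.3
70 -75 -45 65 63.7
70 -45 -15 46 66.1
70 20 75 116 69.0
70 105 200 140 72.6
ext [-137.4  167.6] -140.31705492792807 171.4472223210475
```

{"fn": "servo_tool", "kwargs": {"plan": [[0.52, -0.79, -0.09, 0, 0, 0.043, 0], [0.52, -0.79, -0.09, 0, 0, 0.043, 0], [0.52, -0.79, -0.09, 0, 0, 0.043, 0], [0.52, -0.79, -0.09, 0, 0, 0.043, 0], [0.52, -0.79, -0.09, 0, 0, 0.043, 0]], "force": 30}}

```text
time: 0.6
position: [323.4, 455.2, 227.7]
eef_rot: [-0.0, 0.116, 0.993, -0.0]
wrist_force: [0.4, -0.1, 0.0]
gripper_width: 87.7
grip_force: 0.0
```

{"fn": "servo_tool", "kwargs": {"plan": [[0.52, -0.79, -0.09, 0, 0, 0.043, 0.2], [0.52, -0.79, -0.09, 0, 0, 0.043, 0.35], [0.52, -0.79, -0.09, 0, 0, 0.043, 0.35], [0.52, -0.79, -0.09, 0, 0, 0.043, 0.35], [0.52, -0.79, -0.09, 0, 0, 0.043, 0.35]]}}

```text
time: 1.1
position: [401.3, 336.8, 214.3]
eef_rot: [-0.0, 0.032, 0.999, -0.0]
wrist_force: [0.2, 0.8, 0.6]
gripper_width: 57.2
grip_force: 0.0
```

{"fn": "servo_tool", "kwargs": {"plan": [[0.52, -0.79, -0.09, 0, 0, 0.043, 0.35], [0.52, -0.79, -0.09, 0, 0, 0.043, 0.35], [0.52, -0.79, -0.09, 0, 0, 0.043, 0.35], [0.52, -0.79, -0.09, 0, 0, 0.043, 0.35], [0.52, -0.79, -0.09, 0, 0, 0.043, 0.35]]}}

```text
time: 1.6
position: [479.3, 218.4, 200.8]
eef_rot: [-0.0, -0.053, 0.999, -0.0]
wrist_force: [0.0, -0.5, -1.2]
gripper_width: 57.3
grip_force: 0.0
```

{"fn": "servo_tool", "kwargs": {"plan": [[0, 0, 0, 0, 0, 0, 0.35], [0, 0, 0, 0, 0, 0, 0.35], [0, 0, 0, 0, 0, 0, 0.35], [0, 0, 0, 0, 0, 0, 0.35], [0, 0, 0, 0, 0, 0, 0.35]]}}

```text
time: 2.1
position: [478.5, 220.4, 201.2]
eef_rot: [-0.0, -0.053, 0.999, 0.0]
wrist_force: [0.1, -1.0, 0.8]
gripper_width: 57.0
grip_force: 0.0
```

```bash
cat >> h.py <<'E'
from scipy.spatial.transform import Rotation as Ro
def pose():
    o=r.get_obs(); q=o['eef_rot']; M=Ro.from_quat([q[1],q[2],q[3],q[0]]).as_matrix()
    print('t',round(o['time'],2),'p',o['position'].round(1),'ydir',np.degrees(np.arctan2(M[1,1],M[0,1])).round(2),'zdir',M[:,2].round(3),'w',round(o['gripper_width'],1),'F',o['wrist_force'].round(1),'g',round(o['grip_force'],1),'q7',round(o['joint_positions'][6],2)); return o['position'],M
def wrist(fn=None):
    p,M=pose(); c=shot('wrist',fn); T=np.array(c['T_tool_cam']); A=M@T[:3,:3]; b=M@T[:3,3]+p
    c['Rc']=A; c['tc']=b; c['W']=pmap(c)@A.T+b; return c
E
python3 - <<'E'
from h import *
c=wrist('w1.png'); np.savez('pics/w1.npz',**c); print(c['intrinsics'],c['T_tool_cam'],c['tc'])
E
```

```text
t 2.1 p [478.5 220.4 201.2] ydir 96.03 zdir [-0.  0. -1.] w 57.0 F [ 0.1 -1.   0.8] g 0.0 q7 1.18
[[278.70139468   0.         253.97665825]
 [  0.         278.70139468 191.3486147 ]
 [  0.           0.           1.        ]] [[ 7.79594745e-04 -9.54615859e-01 -2.97838804e-01  8.27427163e+01]
 [ 9.99999123e-01  1.06298496e-03 -7.89515112e-04 -7.81552246e-01]
 [ 1.07028182e-03 -2.97837927e-01  9.54615851e-01 -1.43687217e+02]
 [ 0.00000000e+00  0.00000000e+00  0.00000000e+00  1.00000000e+00]] [396.34685322 210.86183722 344.88354609]
```

View pics/w1.png

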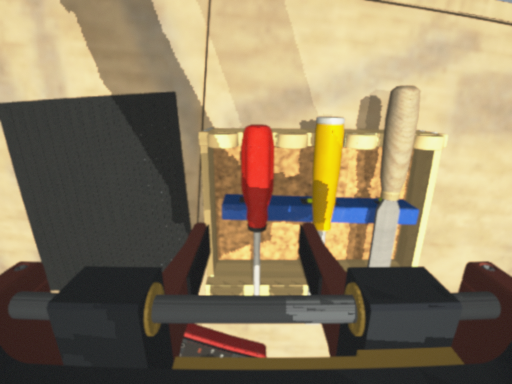

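```bash
cat >> h.py <<'E'
def ray(c,uv,z):
    q=cv2.undistortPoints(np.array(uv,float).reshape(-1,1,2),np.array(c['intrinsics']),np.array(c['distortion'])).reshape(-1,2)
    d=np.c_[q,np.ones(len(q))]@c['Rc'].T; return c['tc']+d*((z-c['tc'][2])/d[:,2])[:,None]
def masks(c):
    h=hsv(c); H,S,V=[h[...,i].astype(int) for i in range(3)]
    return {'red':((H<8)|(H>172))&(S>150),'yel':(H>20)&(H<33)&(S>190)&(V>100),'blue':(H>100)&(H<125)&(S>120)}
def axis(c,m,z):
    n,l,s,_=cv2.connectedComponentsWithStats(m.astype(np.uint8)); m=l==1+np.argmax(s[1:,4])
    vs=np.where(m.sum(1)>4)[0]; mid=np.array([[ (np.where(m[v])[0].min()+np.where(m[v])[0].max())/2,v] for v in vs])
    X=ray(c,mid,z); k=slice(len(X)//6,-len(X)//6); f=np.polyfit(X[k,0],X[k,1],1)
    wd=[m[v].sum() for v in vs]
    return X[0],X[-1],np.degrees(np.arctan(f[0])),f,(vs[0],vs[-1])
E
python3 - <<'E'
from h import *
c=dict(np.load('pics/w1.npz')); M=masks(c)
M['red'][:100]=0; M['red'][240:]=0;M['yel'][:100]=0;M['yel'][240:]=0
for n,z in (('red',69),('yel',68)):
    a,b,y,f,v=axis(c,M[n],z); print(n,a.round(1),b.round(1),y.round(2),v)
# file handle by hue/height
W=c['W']; m=(W[...,2]>63)&(c['z_map']>0); m[:,:372]=0; m[:, 425:]=0; m[:82]=0; m[194:]=0
m[128:150]=0; m2=m.copy(); 
vs=[v for v in range(88,194) if m[v].sum()>5]; mid=[[np.where(m[v])[0].mean(),v] for v in vs]; X=ray(c,mid,69)
f=np.polyfit(X[5:,0],X[5:,1],1); print('file',X[0].round(1),X[-1].round(1),np.degrees(np.arctan(f[0])),np.polyval(f,452))
m=M['blue']; m[:190]=0; m[230:]=0; vs,us=np.where(m); X=ray(c,np.c_[us,vs],47); print('level',rect(X[:,:2]))
print(np.percentile(W[m&(c['z_map']>0)][:,2],[5,50,95]))
E
```

```text
red [414.8 215.5  69. ] [521.7 227.3  69. ] 5.93 (np.int64(125), np.int64(227))
yel [407.1 285.8  68. ] [517.1 298.6  68. ] 5.53 (np.int64(125), np.int64(229))
file [364.7 351.6  69. ] [468.7 361.5  69. ] 5.7315151029369815 360.3873566243515
level [502.2 300.4  29.1 226.9   4.3]
[19.95824921 46.98430243 48.44242683]
```

{"fn": "servo_tool", "kwargs": {"plan": [[0.02, 0.02, -0.9, 0, 0, 0, 0.35], [0.02, 0.02, -0.9, 0, 0, 0, 0.35], [0.02, 0.02, -0.9, 0, 0, 0, 0.35], [0.02, 0.01, -0.9, 0, 0, 0, 0.35], [0, 0, -0.73, 0, 0, 0, 0.35]]}}

```text
time: 2.65
position: [481.0, 221.9, 69.9]
eef_rot: [-0.0, -0.052, 0.999, -0.0]
wrist_force: [-0.4, 0.1, 0.1]
gripper_width: 57.2
grip_force: 0.0
```

{"fn": "servo_tool", "kwargs": {"plan": [[0, 0, 0, 0, 0, 0, 0.35], [0, 0, 0, 0, 0, 0, 0.35], [0, 0, 0, 0, 0, 0, 0.6], [0, 0, 0, 0, 0, 0, 1], [0, 0, 0, 0, 0, 0, 1]]}}

```text
time: 3.15
position: [482.0, 221.9, 72.3]
eef_rot: [0.001, -0.052, 0.999, 0.0]
wrist_force: [0.2, 1.2, 0.7]
gripper_width: 36.5
grip_force: 0.8
```

{"fn": "servo_tool", "kwargs": {"plan": [[0, 0, 0, 0, 0, 0, 1], [0, 0, 0, 0, 0, 0, 1], [0, 0, 0, 0, 0, 0, 1], [0, 0, 0, 0, 0, 0, 1], [0, 0, 0, 0, 0, 0, 1]]}}

```text
time: 3.65
position: [481.9, 222.1, 72.1]
eef_rot: [0.001, -0.052, 0.999, 0.0]
wrist_force: [-0.8, 0.4, 7.3]
gripper_width: 31.4
grip_force: 30.0
```

Run:
```python
from h import *
pose()
```

```text
t 3.65 p [481.9 222.1  72.1] ydir 95.95 zdir [ 0.001  0.001 -1.   ] w 31.4 F [-0.8  0.4  7.3] g 30.0 q7 1.19
```

{"fn": "servo_tool", "kwargs": {"plan": [[0, 0, 0, 0, 0, 0, 0.45], [0, 0, 0, 0, 0, 0, 0.45], [0, 0, 0.1, 0, 0, 0, 0.45], [0, 0, 0.09, 0, 0, 0, 0.45], [0, 0, 0, 0, 0, 0, 1]]}}

```text
time: 4.15
position: [481.6, 221.6, 77.4]
eef_rot: [0.0, -0.052, 0.999, 0.0]
wrist_force: [0.7, 0.4, -0.1]
gripper_width: 43.4
grip_force: 0.0
```

{"fn": "servo_tool", "kwargs": {"plan": [[0, 0, 0, 0, 0, 0, 1], [0, 0, 0, 0, 0, 0, 1], [0, 0, 0, 0, 0, 0, 1], [0, 0, 0, 0, 0, 0, 1], [0, 0, 0, 0, 0, 0, 1]]}}

```text
time: 4.65
position: [481.4, 221.7, 77.0]
eef_rot: [0.0, -0.052, 0.999, 0.0]
wrist_force: [0.4, 0.4, 0.9]
gripper_width: 31.1
grip_force: 30.0
```

{"fn": "servo_tool", "kwargs": {"plan": [[0, 0, 0.2, 0, 0, 0, 1], [0, 0, 0.4, 0, 0, 0, 1], [0, 0, 0.8, 0, 0, 0, 1], [0, 0, 0.8, 0, 0, 0, 1], [0, 0, 0.5, 0, 0, 0, 1]]}}

```text
time: 5.15
position: [482.0, 221.7, 160.5]
eef_rot: [0.001, -0.052, 0.999, 0.0]
wrist_force: [1.2, 0.5, -1.1]
gripper_width: 31.5
grip_force: 30.0
```

Run:
```python
from h import *
c=wrist('w2.png')
```

```text
t 5.15 p [482.  221.7 160.5] ydir 95.94 zdir [ 0.002  0.001 -1.   ] w 31.5 F [ 1.2  0.5 -1.1] g 30.0 q7 1.18
```

View pics/w2.png

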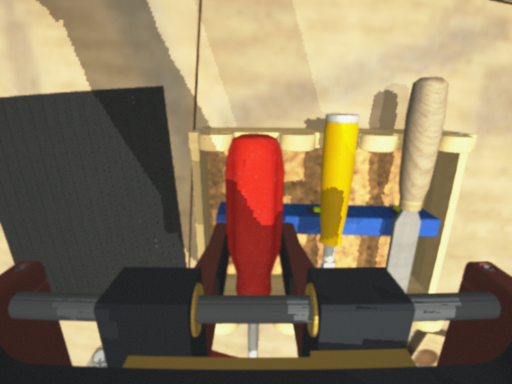

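{"fn": "servo_tool", "kwargs": {"plan": [[0.07, -0.96, 0, 0, 0, 0, 1], [0.07, -0.96, 0, 0, 0, 0, 1], [0.07, -0.96, 0, 0, 0, 0, 1], [0.07, -0.96, 0, 0, 0, 0, 1], [0.07, -0.96, 0, 0, 0, 0, 1]]}}

```text
time: 5.7
position: [491.7, 76.3, 158.2]
eef_rot: [0.0, -0.052, 0.999, 0.0]
wrist_force: [-0.8, -0.1, -1.6]
gripper_width: 31.8
grip_force: 30.0
```

{"fn": "servo_tool", "kwargs": {"plan": [[0.07, -0.96, 0, 0, 0, 0, 1], [0.07, -0.96, 0, 0, 0, 0, 1], [0.07, -0.96, 0, 0, 0, 0, 1], [0.07, -0.96, 0, 0, 0, 0, 1], [0.07, -0.96, 0, 0, 0, 0, 1]]}}

```text
time: 6.2
position: [502.2, -67.7, 158.2]
eef_rot: [0.0, -0.052, 0.999, 0.0]
wrist_force: [0.4, 1.2, -0.8]
gripper_width: 31.1
grip_force: 30.0
```

{"fn": "servo_tool", "kwargs": {"plan": [[0, 0, -0.9, 0, 0, 0, 1], [0, 0, -0.9, 0, 0, 0, 1], [0, 0, -0.9, 0, 0, 0, 1], [0, 0, -0.9, 0, 0, 0, 1], [0, 0, -0.5, 0, 0, 0, 1]]}}

```text
time: 6.7
position: [501.3, -66.4, 33.2]
eef_rot: [-0.001, -0.052, 0.999, 0.0]
wrist_force: [0.1, 0.2, 0.1]
gripper_width: 31.4
grip_force: 30.0
```

{"fn": "servo_tool", "kwargs": {"plan": [[0, 0, -0.1, 0, 0, 0, 1], [0, 0, -0.1, 0, 0, 0, 1], [0, 0, -0.05, 0, 0, 0, 1], [0, 0, 0, 0, 0, 0, 1], [0, 0, 0, 0, 0, 0, 1]]}}

```text
time: 7.2
position: [502.9, -66.4, 28.2]
eef_rot: [0.001, -0.052, 0.999, -0.0]
wrist_force: [-0.4, -0.4, -0.6]
gripper_width: 31.5
grip_force: 30.0
```

Run:
```python
from h import *
pose()
```

```text
t 7.2 p [502.9 -66.4  28.2] ydir 95.95 zdir [ 0.001  0.    -1.   ] w 31.5 F [-0.4 -0.4 -0.6] g 30.0 q7 1.83
```

{"fn": "servo_tool", "kwargs": {"plan": [[0, 0, -0.04, 0, 0, 0, 1], [0, 0, -0.03, 0, 0, 0, 1], [0, 0, 0, 0, 0, 0, 0.7], [0, 0, 0, 0, 0, 0, 0.45], [0, 0, 0, 0, 0, 0, 0.45]]}}

```text
time: 7.7
position: [502.5, -66.4, 25.5]
eef_rot: [0.0, -0.052, 0.999, 0.0]
wrist_force: [0.4, 0.4, -0.0]
gripper_width: 44.0
grip_force: 0.0
```

{"fn": "servo_tool", "kwargs": {"plan": [[0, 0, 0.3, 0, 0, 0, 0.45], [0, 0, 0.9, 0, 0, 0, 0.45], [0, 0, 0.9, 0, 0, 0, 0.35], [0, 0, 0.9, 0, 0, 0, 0.35], [0, 0, 0.9, 0, 0, 0, 0.35]]}}

```text
time: 8.2
position: [502.3, -66.5, 144.0]
eef_rot: [0.0, -0.052, 0.999, -0.0]
wrist_force: [0.0, -0.2, -0.2]
gripper_width: 57.4
grip_force: 0.0
```

{"fn": "servo_tool", "kwargs": {"plan": [[-0.07, 0.92, 0.2, 0, 0, 0, 0.35], [-0.07, 0.92, 0.2, 0, 0, 0, 0.35], [-0.07, 0.92, 0.2, 0, 0, 0, 0.35], [-0.07, 0.92, 0, 0, 0, 0, 0.35], [-0.07, 0.92, 0, 0, 0, 0, 0.35]]}}

```text
time: 8.7
position: [491.8, 72.6, 161.3]
eef_rot: [0.0, -0.052, 0.999, 0.0]
wrist_force: [0.7, -0.6, 0.1]
gripper_width: 56.8
grip_force: 0.0
```

{"fn": "servo_tool", "kwargs": {"plan": [[-0.07, 0.92, 0, 0, 0, 0, 0.35], [-0.07, 0.92, 0, 0, 0, 0, 0.35], [-0.07, 0.92, 0, 0, 0, 0, 0.35], [-0.07, 0.92, 0, 0, 0, 0, 0.35], [-0.07, 0.92, 0, 0, 0, 0, 0.35]]}}

```text
time: 9.2
position: [481.2, 210.6, 161.0]
eef_rot: [0.0, -0.052, 0.999, 0.0]
wrist_force: [-0.2, -1.7, 0.1]
gripper_width: 57.1
grip_force: 0.0
```

{"fn": "servo_tool", "kwargs": {"plan": [[-0.07, 0.92, 0, 0, 0, 0, 0.35], [-0.07, 0.92, 0, 0, 0, 0, 0.35], [-0.07, 0.92, 0, 0, 0, 0, 0.35], [0, 0, 0, 0, 0, 0, 0.35], [0, 0, 0, 0, 0, 0, 0.35]]}}

```text
time: 9.7
position: [474.9, 292.4, 160.6]
eef_rot: [-0.0, -0.052, 0.999, -0.0]
wrist_force: [0.4, -0.4, -0.3]
gripper_width: 57.4
grip_force: 0.0
```

Run:
```python
from h import *
c=wrist('w3.png'); M=masks(c); m=M['yel']; m[260:]=0
a,b,y,f,v=axis(c,m,68); print(a.round(1),b.round(1),y.round(2),v)
```

```text
t 9.7 p [474.9 292.4 160.6] ydir 96.02 zdir [-0. -0. -1.] w 57.4 F [ 0.4 -0.4 -0.3] g 0.0 q7 1.06
[406.9 285.5  68. ] [517.8 296.5  68. ] 6.12 (np.int64(123), np.int64(244))
```

View pics/w3.png

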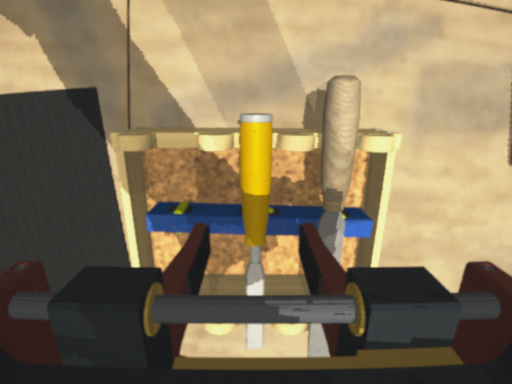

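{"fn": "servo_tool", "kwargs": {"plan": [[0, 0, -0.7, 0, 0, 0, 0.35], [0, 0, -0.9, 0, 0, 0, 0.35], [0, 0, -0.9, 0, 0, 0, 0.35], [0, 0, -0.33, 0, 0, 0, 0.35], [0, 0, 0, 0, 0, 0, 0.35]]}}

```text
time: 10.25
position: [474.7, 290.8, 74.5]
eef_rot: [-0.001, -0.051, 0.999, -0.001]
wrist_force: [0.1, 0.4, 0.1]
gripper_width: 57.0
grip_force: 0.0
```

{"fn": "servo_tool", "kwargs": {"plan": [[0, 0, 0, 0, 0, 0, 0.6], [0, 0, 0, 0, 0, 0, 1], [0, 0, 0, 0, 0, 0, 1], [0, 0, 0, 0, 0, 0, 1], [0, 0, 0, 0, 0, 0, 1]]}}

```text
time: 10.75
position: [475.4, 292.7, 76.0]
eef_rot: [0.0, -0.052, 0.999, 0.0]
wrist_force: [0.2, -0.6, 3.8]
gripper_width: 23.0
grip_force: 30.0
```

{"fn": "servo_tool", "kwargs": {"plan": [[0, 0, 0, 0, 0, 0, 1], [0, 0, 0.2, 0, 0, 0, 1], [0, 0, 0.8, 0, 0, 0, 1], [0, 0, 0.9, 0, 0, 0, 1], [0, 0, 0.9, 0, 0, 0, 1]]}}

```text
time: 11.25
position: [474.6, 292.0, 160.1]
eef_rot: [-0.001, -0.052, 0.999, -0.0]
wrist_force: [0.5, 0.8, -1.5]
gripper_width: 23.3
grip_force: 30.0
```

Run:
```python
from h import *
c=wrist('w4.png'); M=masks(c); m=M['yel']; m[270:]=0
a,b,y,f,v=axis(c,m,148); print(a.round(1),b.round(1),y.round(2),v)
```

```text
t 11.25 p [474.6 292.  160.1] ydir 95.94 zdir [-0.001 -0.001 -1.   ] w 23.3 F [ 0.5  0.8 -1.5] g 30.0 q7 1.06
[406.2 283.9 148. ] [492.8 293.  148. ] 6.03 (np.int64(131), np.int64(269))
```

{"fn": "servo_tool", "kwargs": {"plan": [[0.06, -0.98, 0, 0, 0, 0, 1], [0.06, -0.98, 0, 0, 0, 0, 1], [0.06, -0.98, 0, 0, 0, 0, 1], [0.06, -0.98, 0, 0, 0, 0, 1], [0.06, -0.98, 0, 0, 0, 0, 1]]}}

```text
time: 11.8
position: [483.8, 144.1, 159.4]
eef_rot: [-0.0, -0.052, 0.999, -0.0]
wrist_force: [0.8, -0.1, -1.6]
gripper_width: 22.9
grip_force: 30.0
```

{"fn": "servo_tool", "kwargs": {"plan": [[0.06, -0.98, 0, 0, 0, 0, 1], [0.06, -0.98, 0, 0, 0, 0, 1], [0.06, -0.98, 0, 0, 0, 0, 1], [0.06, -0.98, 0, 0, 0, 0, 1], [0.06, -0.98, 0, 0, 0, 0, 1]]}}

```text
time: 12.3
position: [492.7, -2.9, 159.4]
eef_rot: [-0.0, -0.052, 0.999, 0.0]
wrist_force: [0.7, -0.2, -2.8]
gripper_width: 23.0
grip_force: 30.0
```

{"fn": "servo_tool", "kwargs": {"plan": [[0, 0, -0.9, 0, 0, 0, 1], [0, 0, -0.9, 0, 0, 0, 1], [0, 0, -0.9, 0, 0, 0, 1], [0, 0, -0.9, 0, 0, 0, 1], [0, 0, -0.5, 0, 0, 0, 1]]}}

```text
time: 12.8
position: [491.8, -1.7, 34.5]
eef_rot: [-0.001, -0.052, 0.999, -0.0]
wrist_force: [-1.1, -0.4, -1.7]
gripper_width: 23.2
grip_force: 30.0
```

{"fn": "servo_tool", "kwargs": {"plan": [[0, 0, -0.1, 0, 0, 0, 1], [0, 0, -0.1, 0, 0, 0, 1], [0, 0, -0.1, 0, 0, 0, 1], [0, 0, -0.05, 0, 0, 0, 1], [0, 0, 0, 0, 0, 0, 1]]}}

```text
time: 13.3
position: [493.4, -1.6, 26.4]
eef_rot: [0.0, -0.052, 0.999, 0.0]
wrist_force: [-0.1, -0.5, -1.7]
gripper_width: 23.1
grip_force: 30.0
```

Run:
```python
from h import *
pose()
```

```text
t 13.3 p [493.4  -1.6  26.4] ydir 95.95 zdir [ 0.001  0.    -1.   ] w 23.1 F [-0.1 -0.5 -1.7] g 30.0 q7 1.69
```

{"fn": "servo_tool", "kwargs": {"plan": [[0, 0, -0.04, 0, 0, 0, 1], [0, 0, -0.03, 0, 0, 0, 1], [0, 0, 0, 0, 0, 0, 0.7], [0, 0, 0, 0, 0, 0, 0.5], [0, 0, 0, 0, 0, 0, 0.45]]}}

```text
time: 13.8
position: [493.0, -1.6, 23.9]
eef_rot: [-0.0, -0.052, 0.999, 0.0]
wrist_force: [-0.0, -0.0, -0.4]
gripper_width: 39.0
grip_force: 0.0
```

{"fn": "servo_tool", "kwargs": {"plan": [[0, 0, 0.3, 0, 0, 0, 0.45], [0, 0, 0.9, 0, 0, 0, 0.45], [0, 0, 0.9, 0, 0, 0, 0.35], [0, 0, 0.9, 0, 0, 0, 0.35], [0, 0, 0.9, 0, 0, 0, 0.35]]}}

```text
time: 14.3
position: [492.9, -1.7, 142.6]
eef_rot: [0.0, -0.052, 0.999, -0.0]
wrist_force: [0.5, 0.2, -0.3]
gripper_width: 56.9
grip_force: 0.0
```

{"fn": "servo_tool", "kwargs": {"plan": [[-0.1, 0.93, 0.2, 0, 0, 0, 0.35], [-0.1, 0.93, 0.2, 0, 0, 0, 0.35], [-0.1, 0.93, 0.2, 0, 0, 0, 0.35], [-0.1, 0.93, 0, 0, 0, 0, 0.35], [-0.1, 0.93, 0, 0, 0, 0, 0.35]]}}

```text
time: 14.8
position: [477.9, 138.9, 159.8]
eef_rot: [0.0, -0.052, 0.999, 0.0]
wrist_force: [0.7, -0.1, -0.6]
gripper_width: 57.1
grip_force: 0.0
```

{"fn": "servo_tool", "kwargs": {"plan": [[-0.1, 0.93, 0, 0, 0, 0, 0.35], [-0.1, 0.93, 0, 0, 0, 0, 0.35], [-0.1, 0.93, 0, 0, 0, 0, 0.35], [-0.1, 0.93, 0, 0, 0, 0, 0.35], [-0.1, 0.93, 0, 0, 0, 0, 0.35]]}}

```text
time: 15.3
position: [462.8, 278.4, 159.6]
eef_rot: [0.0, -0.052, 0.999, 0.0]
wrist_force: [-0.0, -0.4, 0.0]
gripper_width: 57.2
grip_force: 0.0
```

{"fn": "servo_tool", "kwargs": {"plan": [[-0.1, 0.93, 0, 0, 0, 0, 0.35], [-0.1, 0.93, 0, 0, 0, 0, 0.35], [-0.1, 0.93, 0, 0, 0, 0, 0.35], [0, 0, 0, 0, 0, 0, 0.35], [0, 0, 0, 0, 0, 0, 0.35]]}}

```text
time: 15.8
position: [453.8, 361.1, 159.1]
eef_rot: [-0.0, -0.052, 0.999, -0.0]
wrist_force: [-0.7, -0.3, -0.0]
gripper_width: 57.2
grip_force: 0.0
```

Run:
```python
from h import *
c=wrist('w5.png'); np.savez('pics/w5.npz',**c); W=c['W']
m=(W[...,2]>63)&(W[...,2]<100)&(c['z_map']>0)&(np.abs(W[...,1]-360)<24)&((W[...,0]<405)|(W[...,0]>430))
for x in range(370,480,10):
    k=m&(np.abs(W[...,0]-x)<5); vs,us=np.where(k)
    if len(us)>5:
        X=ray(c,[[us.min(),vs.mean()],[us.max(),vs.mean()]],69); print(x,X.mean(0).round(1),(X[0]-X[1]).round(1)[1])
k=m&(W[...,0]<450); print('end',W[k][:,0].min())
```

```text
t 15.8 p [453.8 361.1 159.1] ydir 96.01 zdir [-0. -0. -1.] w 57.2 F [-0.7 -0.3 -0. ] g 0.0 q7 0.94
370 [370.  352.1  69. ] -25.6
380 [380.4 353.6  69. ] -26.7
390 [390.9 354.3  69. ] -27.8
400 [401.3 355.4  69. ] -28.2
430 [435.3 358.2  69. ] -25.9
440 [443.1 359.   69. ] -26.2
450 [453.1 360.1  69. ] -24.7
460 [463.  361.1  69. ] -21.5
470 [472.4 362.1  69. ] -18.1
end 361.9448751993339
```

View pics/w5.png

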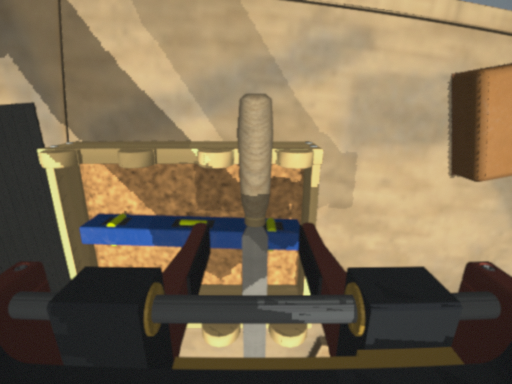

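{"fn": "servo_tool", "kwargs": {"plan": [[-0.06, -0.02, -0.7, 0, 0, 0, 0.35], [0, 0, -0.9, 0, 0, 0, 0.35], [0, 0, -0.8, 0, 0, 0, 0.35], [0, 0, -0.34, 0, 0, 0, 0.35], [0, 0, 0, 0, 0, 0, 0.35]], "force": 40}}

```text
time: 16.35
position: [452.1, 358.8, 75.7]
eef_rot: [-0.001, -0.051, 0.999, -0.001]
wrist_force: [-1.0, -0.3, 0.2]
gripper_width: 56.8
grip_force: 0.0
```

{"fn": "servo_tool", "kwargs": {"plan": [[0, 0, 0, 0, 0, 0, 0.6], [0, 0, 0, 0, 0, 0, 1], [0, 0, 0, 0, 0, 0, 1], [0, 0, 0, 0, 0, 0, 1], [0, 0, 0, 0, 0, 0, 1]]}}

```text
time: 16.85
position: [452.5, 360.8, 77.3]
eef_rot: [0.0, -0.052, 0.999, 0.0]
wrist_force: [-0.4, -0.1, 3.4]
gripper_width: 24.0
grip_force: 40.0
```

{"fn": "servo_tool", "kwargs": {"plan": [[0, 0, 0, 0, 0, 0, 1], [0, 0, 0.2, 0, 0, 0, 1], [0, 0, 0.8, 0, 0, 0, 1], [0, 0, 0.9, 0, 0, 0, 1], [0, 0, 0.9, 0, 0, 0, 1]]}}

```text
time: 17.35
position: [451.8, 359.9, 161.1]
eef_rot: [-0.001, -0.052, 0.999, -0.001]
wrist_force: [0.3, 0.2, -2.9]
gripper_width: 23.7
grip_force: 40.0
```

Run:
```python
from h import *
c=wrist('w6.png'); s=shot('scene'); cv2.imwrite('pics/w6b.png',np.vstack([c['frame'],cv2.resize(s['frame'][60:252,80:336],(512,384))])[::,:,::-1][:, :] ) if 0 else cv2.imwrite('pics/w6b.png',np.hstack([cv2.resize(c['frame'],(384,288)),cv2.resize(s['frame'][60:252,80:336],(384,288))])[:,:,::-1])
```

```text
t 17.35 p [451.8 359.9 161.1] ydir 95.94 zdir [-0.001 -0.001 -1.   ] w 23.7 F [ 0.3  0.2 -2.9] g 40.0 q7 0.93
```

View pics/w6b.png

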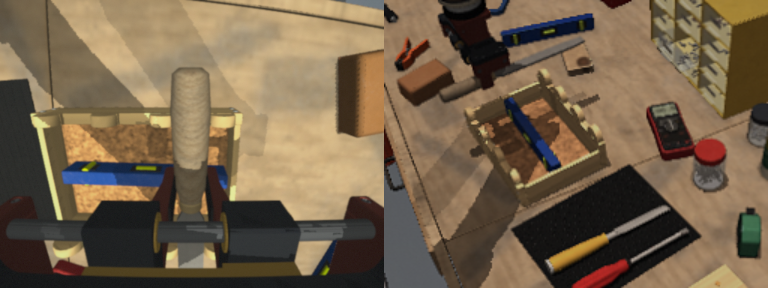

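{"fn": "servo_tool", "kwargs": {"plan": [[0.07, -1, 0, 0, 0, 0, 1], [0.07, -1, 0, 0, 0, 0, 1], [0.07, -1, 0, 0, 0, 0, 1], [0.07, -1, 0, 0, 0, 0, 1], [0.07, -1, 0, 0, 0, 0, 1]]}}

```text
time: 17.95
position: [461.9, 208.8, 159.3]
eef_rot: [-0.001, -0.052, 0.999, -0.001]
wrist_force: [0.6, -0.4, -3.4]
gripper_width: 24.1
grip_force: 40.0
```

{"fn": "servo_tool", "kwargs": {"plan": [[0.07, -1, 0, 0, 0, 0, 1], [0.07, -1, 0, 0, 0, 0, 1], [0.07, -1, 0, 0, 0, 0, 1], [0.07, -1, 0, 0, 0, 0, 1], [0.07, -0.95, 0, 0, 0, 0, 1]]}}

```text
time: 18.45
position: [472.4, 60.4, 159.5]
eef_rot: [-0.001, -0.052, 0.999, -0.0]
wrist_force: [-0.0, 0.4, -2.5]
gripper_width: 23.5
grip_force: 40.0
```

{"fn": "servo_tool", "kwargs": {"plan": [[0, 0, -0.9, 0, 0, 0, 1], [0, 0, -0.9, 0, 0, 0, 1], [0, 0, -0.9, 0, 0, 0, 1], [0, 0, -0.9, 0, 0, 0, 1], [0, 0, -0.5, 0, 0, 0, 1]]}}

```text
time: 18.95
position: [471.2, 61.5, 34.7]
eef_rot: [-0.002, -0.052, 0.999, -0.0]
wrist_force: [-0.5, -0.3, -1.5]
gripper_width: 23.5
grip_force: 40.0
```

{"fn": "servo_tool", "kwargs": {"plan": [[0, 0, -0.1, 0, 0, 0, 1], [0, 0, -0.1, 0, 0, 0, 1], [0, 0, -0.08, 0, 0, 0, 1], [0, 0, 0, 0, 0, 0, 1], [0, 0, 0, 0, 0, 0, 1]]}}

```text
time: 19.45
position: [473.7, 62.1, 29.9]
eef_rot: [0.001, -0.052, 0.999, 0.0]
wrist_force: [-0.3, 0.1, -2.9]
gripper_width: 23.7
grip_force: 40.0
```

Run:
```python
from h import *
pose()
```

```text
t 19.45 p [473.7  62.1  29.9] ydir 95.95 zdir [ 0.001  0.    -1.   ] w 23.7 F [-0.3  0.1 -2.9] g 40.0 q7 1.54
```

{"fn": "servo_tool", "kwargs": {"plan": [[0, 0, -0.06, 0, 0, 0, 1], [0, 0, -0.03, 0, 0, 0, 1], [0, 0, 0, 0, 0, 0, 0.7], [0, 0, 0, 0, 0, 0, 0.5], [0, 0, 0, 0, 0, 0, 0.45]]}}

```text
time: 19.95
position: [473.6, 62.0, 26.8]
eef_rot: [0.0, -0.052, 0.999, 0.0]
wrist_force: [1.2, 0.6, 0.1]
gripper_width: 38.8
grip_force: 0.0
```

{"fn": "servo_tool", "kwargs": {"plan": [[0, 0, 0.3, 0, 0, 0, 0.45], [0, 0, 0.9, 0, 0, 0, 0.45], [0, 0, 0.9, 0, 0, 0, 0.35], [0, 0, 0.9, 0, 0, 0, 0.35], [0, 0, 0.9, 0, 0, 0, 0.35]]}}

```text
time: 20.45
position: [473.2, 61.9, 145.4]
eef_rot: [0.0, -0.052, 0.999, 0.0]
wrist_force: [0.8, 0.8, 0.7]
gripper_width: 57.1
grip_force: 0.0
```

{"fn": "servo_tool", "kwargs": {"plan": [[0.1, 0.72, 0.9, 0, 0, -0.185, 0.35], [0.1, 0.72, 0.6, 0, 0, -0.185, 0.35], [0.1, 0.72, 0.2, 0, 0, -0.185, 0.35], [0.1, 0.72, 0, 0, 0, -0.185, 0.35], [0.1, 0.72, 0, 0, 0, -0.185, 0.35]]}}

```text
time: 20.95
position: [488.5, 170.9, 195.8]
eef_rot: [0.0, 0.309, 0.951, 0.001]
wrist_force: [-0.4, 0.1, -0.3]
gripper_width: 57.3
grip_force: 0.0
```

{"fn": "servo_tool", "kwargs": {"plan": [[0.1, 0.72, 0, 0, 0, -0.185, 0.35], [0.1, 0.72, 0, 0, 0, -0.185, 0.35], [0.1, 0.72, 0, 0, 0, -0.185, 0.35], [0.1, 0.72, 0, 0, 0, -0.185, 0.35], [0.1, 0.72, 0, 0, 0, -0.185, 0.35]]}}

```text
time: 21.45
position: [503.2, 278.8, 195.4]
eef_rot: [-0.0, 0.627, 0.779, 0.0]
wrist_force: [-0.2, 0.1, -0.0]
gripper_width: 56.9
grip_force: 0.0
```

{"fn": "servo_tool", "kwargs": {"plan": [[0.1, 0.72, 0, 0, 0, -0.185, 0.35], [0, 0, 0, 0, 0, 0, 0.35], [0, 0, 0, 0, 0, 0, 0.35], [0, 0, 0, 0, 0, 0, 0.35], [0, 0, 0, 0, 0, 0, 0.35]]}}

```text
time: 21.95
position: [506.5, 298.3, 194.9]
eef_rot: [0.0, 0.68, 0.734, 0.0]
wrist_force: [-0.8, -0.2, 0.4]
gripper_width: 57.0
grip_force: 0.0
```

Run:
```python
from h import *
c=wrist(); s=shot('scene'); t=shot('top'); np.savez('pics/w7.npz',**c)
cv2.imwrite('pics/w7b.png',np.hstack([cv2.resize(c['frame'],(400,300)),cv2.resize(t['frame'][170:290,180:340],(400,300))])[:,:,::-1])
W=c['W']; m=masks(c)['blue']&(c['z_map']>0)&(np.abs(W[...,0]-506)<60)&(np.abs(W[...,1]-298)<130)
print(m.sum(),np.percentile(W[m][:,2],[5,50,95]))
k=m&(W[...,2]>43); print('top face',rect(W[k][:,:2]))
Wt=world(t); ht=hsv(t); mm=masks(t)
b=np.zeros(mm['red'].shape,bool); b[170:290,200:290]=1
for n in('red','yel'):
    P=Wt[mm[n]&b&(t['z_map']>0)]; print(n,rect(P[:,:2]),np.median(P[:,2]))
sh=(Wt[...,2]>70)&(t['z_map']>0); sh[:, :295]=0; sh[:,365:]=0; sh[:175]=0; sh[295:]=0; print('shelf',rect(Wt[sh][:,:2]),np.median(Wt[sh][:,2]))
k=mm['blue']&(t['z_map']>0); k[:,:110]=0;k[:,210:]=0;k[:190]=0;k[280:]=0; print('lv top',rect(Wt[k&(Wt[...,2]>38)][:,:2])) if k.any() else 0
```

```text
t 21.95 p [506.5 298.3 194.9] ydir 4.37 zdir [ 0. -0. -1.] w 57.0 F [-0.8 -0.2  0.4] g 0.0 q7 -0.39
3368 [46.43783748 47.67663949 48.88147685]
top face [508.3 301.1  18.6 227.6   4.3]
red [603.8  22.7 393.7  73.7  38.8] 28.096373505113633
yel [0. 0. 0. 0. 0.] nan
shelf [ 514.9 -257.6  310.4  117.8    7.3] 85.23587764893739
lv top [499.8 264.7  36.7 163.6   3.6]
  return _methods._mean(a, axis=axis, dtype=dtype,
  ret = ret.dtype.type(ret / rcount)
```

View pics/w7b.png

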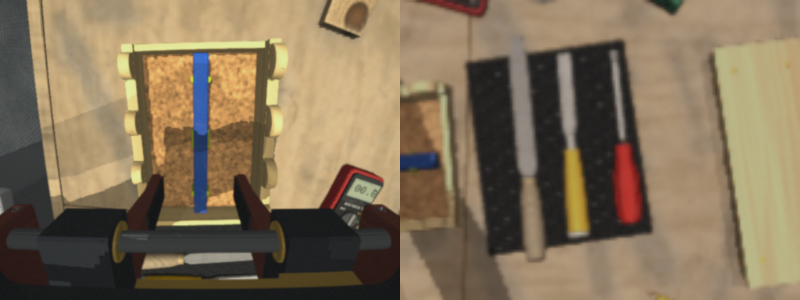

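{"fn": "servo_tool", "kwargs": {"plan": [[0.03, 0.04, -0.9, 0, 0, 0, 0.35], [0.03, 0.04, -0.9, 0, 0, 0, 0.35], [0, 0, -0.9, 0, 0, 0, 0.35], [0, 0, -0.9, 0, 0, 0, 0.35], [0, 0, -0.9, 0, 0, 0, 0.35]], "force": 25}}

```text
time: 22.6
position: [508.2, 301.7, 58.7]
eef_rot: [0.0, 0.68, 0.734, 0.0]
wrist_force: [-1.1, 0.2, -1.2]
gripper_width: 57.1
grip_force: 0.0
```

{"fn": "servo_tool", "kwargs": {"plan": [[0, 0, -0.4, 0, 0, 0, 0.35], [0, 0, -0.27, 0, 0, 0, 0.35], [0, 0, 0, 0, 0, 0, 0.5], [0, 0, 0, 0, 0, 0, 0.6], [0, 0, 0, 0, 0, 0, 0.8]]}}

```text
time: 23.1
position: [508.8, 302.4, 40.6]
eef_rot: [0.0, 0.68, 0.734, 0.001]
wrist_force: [0.5, -0.8, -0.4]
gripper_width: 36.5
grip_force: 0.0
```

{"fn": "servo_tool", "kwargs": {"plan": [[0, 0, 0, 0, 0, 0, 1], [0, 0, 0, 0, 0, 0, 1], [0, 0, 0, 0, 0, 0, 1], [0, 0, 0, 0, 0, 0, 1], [0, 0, 0, 0, 0, 0, 1]]}}

```text
time: 23.6
position: [508.4, 302.2, 40.1]
eef_rot: [0.0, 0.68, 0.734, 0.0]
wrist_force: [-1.5, -0.1, 5.4]
gripper_width: 20.2
grip_force: 25.0
```

{"fn": "servo_tool", "kwargs": {"plan": [[0, 0, 0.3, 0, 0, 0, 1], [0, 0, 0.8, 0, 0, 0, 1], [0, 0, 0.9, 0, 0, 0, 1], [0, 0, 0.9, 0, 0, 0, 1], [0, 0, 0.9, 0, 0, 0, 1]]}}

```text
time: 24.1
position: [507.7, 301.6, 154.5]
eef_rot: [-0.0, 0.68, 0.734, -0.0]
wrist_force: [0.3, 0.0, -0.9]
gripper_width: 19.8
grip_force: 25.0
```

Run:
```python
from h import *
c=wrist('w8.png'); W=c['W']; m=masks(c)['blue']&(c['z_map']>0)&(W[...,2]>110)&(np.abs(W[...,1]-300)<140)
k=m; P=W[k]; p=np.percentile(P[:,2],[2,10,50,90,98]); print(k.sum(),p)
k=m&(W[...,2]>p[2]-5); print(rect(W[k][:,:2])); f=np.polyfit(W[k][:,1],W[k][:,2],1); print('pitch',np.degrees(np.arctan(f[0])))
```

```text
t 24.1 p [507.7 301.6 154.5] ydir 4.37 zdir [-0.001 -0.001 -1.   ] w 19.8 F [ 0.3  0.  -0.9] g 25.0 q7 -0.37
10858 [160.6339133  161.2164497  162.06924634 162.85427998 163.37047018]
[505.8 321.2  20.1 185.3   4.1]
pitch -0.13350570138647164
```

{"fn": "servo_tool", "kwargs": {"plan": [[0.015, -0.93, 0.1, 0, 0, -0.1, 1], [0.015, -0.93, 0.1, 0, 0, -0.1, 1], [0.015, -0.93, 0.1, 0, 0, -0.1, 1], [0.015, -0.93, 0.1, 0, 0, -0.1, 1], [0.015, -0.93, 0, 0, 0, -0.1, 1]]}}

```text
time: 24.65
position: [510.4, 159.7, 165.8]
eef_rot: [0.0, 0.812, 0.584, 0.0]
wrist_force: [1.2, 0.5, -1.8]
gripper_width: 20.0
grip_force: 25.0
```

{"fn": "servo_tool", "kwargs": {"plan": [[0.015, -0.93, 0, 0, 0, -0.1, 1], [0.015, -0.93, 0, 0, 0, -0.1, 1], [0.015, -0.93, 0, 0, 0, -0.1, 1], [0.015, -0.93, 0, 0, 0, -0.1, 1], [0.015, -0.93, 0, 0, 0, -0.1, 1]]}}

```text
time: 25.15
position: [512.4, 20.6, 165.4]
eef_rot: [0.0, 0.91, 0.415, -0.0]
wrist_force: [0.8, 1.4, -2.0]
gripper_width: 19.9
grip_force: 25.0
```

{"fn": "servo_tool", "kwargs": {"plan": [[0.015, -0.93, 0, 0, 0, -0.1, 1], [0.015, -0.93, 0, 0, 0, -0.1, 1], [0.015, -0.93, 0, 0, 0, -0.1, 1], [0.015, -0.93, 0, 0, 0, -0.1, 1], [0.015, -0.93, 0, 0, 0, -0.1, 1]]}}

```text
time: 25.65
position: [514.4, -118.8, 165.4]
eef_rot: [0.0, 0.973, 0.229, 0.0]
wrist_force: [0.5, 0.0, -1.7]
gripper_width: 19.8
grip_force: 25.0
```

{"fn": "servo_tool", "kwargs": {"plan": [[0.015, -0.93, 0, 0, 0, -0.1, 1], [0.015, -0.93, 0, 0, 0, -0.1, 1], [0.015, -0.93, 0, 0, 0, -0.1, 1], [0.015, -0.93, 0, 0, 0, -0.1, 1], [0.015, -0.93, 0, 0, 0, -0.035, 1]]}}

```text
time: 26.15
position: [516.4, -258.2, 165.3]
eef_rot: [0.0, 0.998, 0.061, -0.0]
wrist_force: [0.6, -0.5, -1.7]
gripper_width: 19.8
grip_force: 25.0
```

{"fn": "servo_tool", "kwargs": {"plan": [[0, 0, 0, 0, 0, 0, 1], [0, 0, 0, 0, 0, 0, 1], [0, 0, 0, 0, 0, 0, 1], [0, 0, 0, 0, 0, 0, 1], [0, 0, 0, 0, 0, 0, 1]]}}

```text
time: 26.65
position: [517.3, -255.1, 165.4]
eef_rot: [-0.0, 0.998, 0.064, 0.0]
wrist_force: [-0.8, -0.4, -2.2]
gripper_width: 19.8
grip_force: 25.0
```

Run:
```python
from h import *
c=wrist('w9.png'); np.savez('pics/w9.npz',**c); W=c['W']; z=W[...,2]; ok=c['z_map']>0
m=masks(c)['blue']&ok&(z>140)&(np.abs(W[...,1]+257)<140)
print(m.sum(),np.percentile(W[m][:,2],[5,50,95]),rect(W[m&(z>np.median(z[m])-5)][:,:2]))
k=ok&(np.abs(z-85)<8); P=W[k]; print('shelf vis',k.sum(),rect(P[:,:2]),np.median(P[:,2]))
```

```text
t 26.65 p [ 517.3 -255.1  165.4] ydir -82.63 zdir [ 0.     0.001 -1.   ] w 19.8 F [-0.8 -0.4 -2.2] g 25.0 q7 -0.66
10789 [171.87109124 172.97848719 174.00603186] [ 538.9 -266.1  185.5   45.4    7.1]
shelf vis 27328 [ 508.6 -322.9  337.1  244.7    7.3] 85.68522999626006
```

View pics/w9.png

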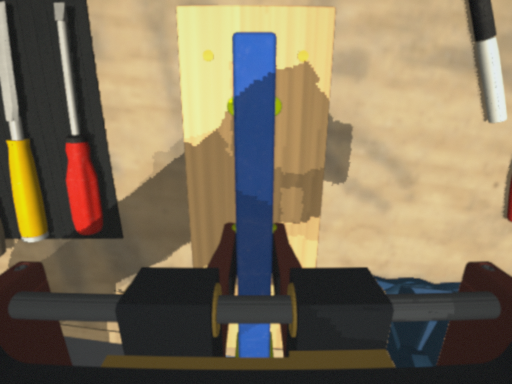

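{"fn": "servo_tool", "kwargs": {"plan": [[0, -0.06, -0.4, 0, 0, 0, 1], [0, 0, -0.5, 0, 0, 0, 1], [0, 0, -0.4, 0, 0, 0, 1], [0, 0, -0.15, 0, 0, 0, 1], [0, 0, 0, 0, 0, 0, 1]]}}

```text
time: 27.2
position: [516.4, -257.7, 120.7]
eef_rot: [-0.0, 0.998, 0.063, -0.001]
wrist_force: [-0.1, 0.2, -2.6]
gripper_width: 19.8
grip_force: 25.0
```

{"fn": "servo_tool", "kwargs": {"plan": [[0, 0, -0.05, 0, 0, 0, 1], [0, 0, -0.04, 0, 0, 0, 1], [0, 0, 0, 0, 0, 0, 1], [0, 0, 0, 0, 0, 0, 1], [0, 0, 0, 0, 0, 0, 1]]}}

```text
time: 27.7
position: [517.2, -257.8, 119.5]
eef_rot: [0.0, 0.998, 0.064, 0.0]
wrist_force: [0.3, -0.3, -2.5]
gripper_width: 20.0
grip_force: 25.0
```

Run:
```python
from h import *
pose()
```

```text
t 27.7 p [ 517.2 -257.8  119.5] ydir -82.7 zdir [ 0. -0. -1.] w 20.0 F [ 0.3 -0.3 -2.5] g 25.0 q7 -0.62
```

{"fn": "servo_tool", "kwargs": {"plan": [[0, 0, -0.04, 0, 0, 0, 1], [0, 0, -0.03, 0, 0, 0, 1], [0, 0, 0, 0, 0, 0, 1], [0, 0, 0, 0, 0, 0, 1], [0, 0, 0, 0, 0, 0, 1]]}}

```text
time: 28.2
position: [517.3, -257.9, 118.1]
eef_rot: [-0.0, 0.998, 0.064, 0.0]
wrist_force: [-2.5, 1.4, 8.4]
gripper_width: 20.6
grip_force: 25.0
```

{"fn": "servo_tool", "kwargs": {"plan": [[0, 0, 0, 0, 0, 0, 0.7], [0, 0, 0, 0, 0, 0, 0.6], [0, 0, 0, 0, 0, 0, 0.45], [0, 0, 0, 0, 0, 0, 0.4], [0, 0, 0, 0, 0, 0, 0.4]]}}

```text
time: 28.7
position: [517.1, -257.9, 117.1]
eef_rot: [0.0, 0.998, 0.064, -0.0]
wrist_force: [0.7, 0.2, -0.3]
gripper_width: 52.0
grip_force: 0.0
```

{"fn": "servo_tool", "kwargs": {"plan": [[0, 0, 0.2, 0, 0, 0, 0.4], [0, 0, 0.5, 0, 0, 0, 0.4], [0, 0, 0.9, 0, 0, 0, 0.4], [0, 0, 0.9, 0, 0, 0, 0.4], [0, 0, 0, 0, 0, 0, 0.4]]}}

```text
time: 29.2
position: [518.7, -259.4, 196.6]
eef_rot: [0.001, 0.998, 0.063, 0.003]
wrist_force: [0.3, -0.4, 0.7]
gripper_width: 52.5
grip_force: 0.0
```

Run:
```python
from h import *
c=wrist('w10.png'); W=c['W']; z=W[...,2]; ok=c['z_map']>0
m=masks(c)['blue']&ok&(z>100)&(z<140)&(np.abs(W[...,1]+257)<60)&(np.abs(W[...,0]-515)<130)
print(m.sum(),np.percentile(z[m],[5,50,95]),rect(W[m&(z>np.median(z[m])-3)][:,:2]))
k=ok&(np.abs(z-85)<6)&(np.abs(W[...,0]-550)<60); P=W[k]; print('shelf vis',rect(P[:,:2]),np.median(P[:,2]))
s=shot('scene'); cv2.imwrite('pics/w10b.png',np.hstack([cv2.resize(c['frame'],(400,300)),cv2.resize(s['frame'][160:352,140:396],(400,300))])[:,:,::-1])
```

```text
t 29.2 p [ 518.7 -259.4  196.6] ydir -82.74 zdir [ 0.006 -0.002 -1.   ] w 52.5 F [ 0.3 -0.4  0.7] g 0.0 q7 -0.68
5180 [124.59138731 125.678469   126.73865716] [ 532.2 -257.1  195.1   18.3    7.3]
shelf vis [ 550.6 -252.2  132.6  114.9    7.1] 85.68077492369551
```

View pics/w10b.png

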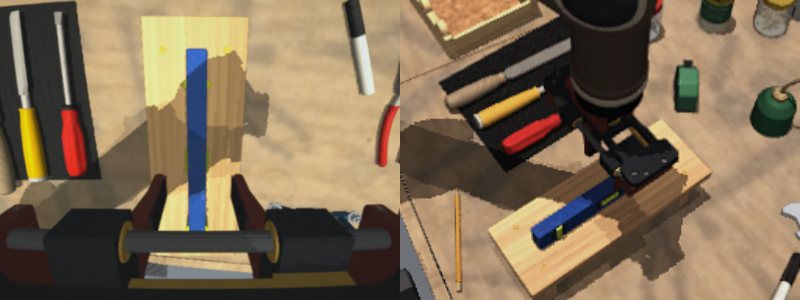

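{"fn": "servo_tool", "kwargs": {"plan": [[-0.02, 0.2, 0, 0, 0, 0.18, 0.4], [-0.02, 0.3, 0, 0, 0, 0.18, 0.4], [-0.02, 0.3, 0, 0, 0, 0.18, 0.4], [-0.02, 0.3, 0, 0, 0, 0.18, 0.4], [-0.02, 0.3, 0, 0, 0, 0.18, 0.4]]}}

```text
time: 29.8
position: [513.5, -215.1, 191.4]
eef_rot: [-0.0, 0.913, 0.408, -0.001]
wrist_force: [0.4, -0.2, -0.0]
gripper_width: 52.9
grip_force: 0.0
```

{"fn": "servo_tool", "kwargs": {"plan": [[-0.02, 0.3, 0, 0, 0, 0.18, 0.4], [-0.02, 0.3, 0, 0, 0, 0.18, 0.4], [-0.02, 0.3, 0, 0, 0, 0.18, 0.4], [-0.02, 0.3, 0, 0, 0, 0.18, 0.4], [-0.02, 0.3, 0, 0, 0, 0.18, 0.4]]}}

```text
time: 30.3
position: [510.4, -170.2, 191.4]
eef_rot: [-0.001, 0.715, 0.699, -0.0]
wrist_force: [0.4, -0.0, 0.3]
gripper_width: 53.0
grip_force: 0.0
```

{"fn": "servo_tool", "kwargs": {"plan": [[-0.02, 0.3, -0.1, 0, 0, 0.18, 0.4], [-0.02, 0.3, -0.2, 0, 0, 0.18, 0.4], [-0.02, 0.3, -0.2, 0, 0, 0.18, 0.4], [-0.02, 0.3, -0.2, 0, 0, 0.18, 0.4], [-0.02, 0.3, -0.2, 0, 0, 0.18, 0.4]]}}

```text
time: 30.8
position: [507.4, -125.3, 164.1]
eef_rot: [-0.001, 0.429, 0.903, -0.0]
wrist_force: [-0.5, -0.3, -0.9]
gripper_width: 52.5
grip_force: 0.0
```

{"fn": "servo_tool", "kwargs": {"plan": [[-0.02, 0.3, -0.2, 0, 0, 0.18, 0.4], [-0.02, 0.3, -0.2, 0, 0, 0.18, 0.4], [-0.03, 0.3, -0.2, 0, 0, 0.18, 0.4], [-0.03, 0.3, -0.2, 0, 0, 0.18, 0.4], [-0.03, 0.3, -0.2, 0, 0, 0.18, 0.4]]}}

```text
time: 31.3
position: [503.4, -80.3, 134.1]
eef_rot: [-0.001, 0.09, 0.996, 0.0]
wrist_force: [-0.2, 1.1, 0.3]
gripper_width: 52.2
grip_force: 0.0
```

{"fn": "servo_tool", "kwargs": {"plan": [[-0.03, 0.3, -0.2, 0, 0, 0.18, 0.4], [-0.03, 0.22, -0.1, 0, 0, 0.18, 0.4], [0, 0, 0, 0, 0, 0.01, 0.4], [0, 0, 0, 0, 0, 0, 0.4], [0, 0, 0, 0, 0, 0, 0.4]]}}

```text
time: 31.8
position: [502.3, -65.8, 126.1]
eef_rot: [-0.0, -0.05, 0.999, -0.0]
wrist_force: [0.2, -0.2, -0.3]
gripper_width: 52.6
grip_force: 0.0
```

Run:
```python
from h import *
c=wrist('w11.png'); np.savez('pics/w11.npz',**c); M=masks(c); W=c['W']
for n,y0,z in (('red',-66,18),('yel',-2,17)):
    m=M[n]&(np.abs(W[...,1]-y0)<30)&(W[...,2]<60)
    try: a,b,y,f,v=axis(c,m,z); print(n,a.round(1),b.round(1),y.round(2),v)
    except Exception as e: print(e)
```

```text
t 31.8 p [502.3 -65.8 126.1] ydir 95.72 zdir [-0. -0. -1.] w 52.6 F [ 0.2 -0.2 -0.3] g 0.0 q7 1.74
red [435.5 -73.5  18. ] [543.7 -63.6  18. ] 5.66 (np.int64(123), np.int64(235))
yel [425.5 -11.   17. ] [534.7   9.4  17. ] 5.12 (np.int64(119), np.int64(233))
```

View pics/w11.png

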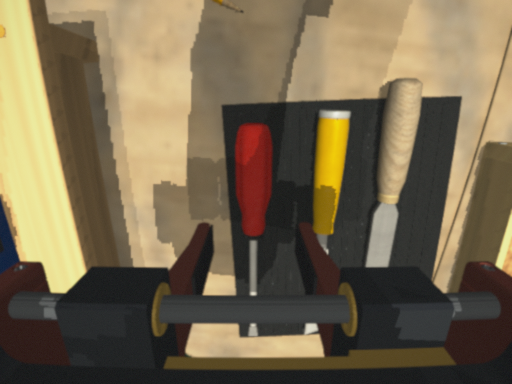

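{"fn": "servo_tool", "kwargs": {"plan": [[0, -0.02, -0.9, 0, 0, 0, 0.4], [0, 0, -0.9, 0, 0, 0, 0.4], [0, 0, -0.9, 0, 0, 0, 0.4], [0, 0, -0.5, 0, 0, 0, 0.45], [0, 0, -0.13, 0, 0, 0, 0.45]], "force": 30}}

```text
time: 32.35
position: [501.4, -66.1, 24.7]
eef_rot: [-0.001, -0.051, 0.999, -0.0]
wrist_force: [0.1, -0.6, -0.2]
gripper_width: 48.3
grip_force: 0.0
```

{"fn": "servo_tool", "kwargs": {"plan": [[0, 0, 0, 0, 0, 0, 0.45], [0, 0, 0, 0, 0, 0, 0.6], [0, 0, 0, 0, 0, 0, 1], [0, 0, 0, 0, 0, 0, 1], [0, 0, 0, 0, 0, 0, 1]]}}

```text
time: 32.85
position: [503.2, -65.8, 27.2]
eef_rot: [0.001, -0.052, 0.999, -0.0]
wrist_force: [-0.8, -0.3, 6.0]
gripper_width: 31.1
grip_force: 30.0
```

{"fn": "servo_tool", "kwargs": {"plan": [[0, 0, 0, 0, 0, 0, 1], [0, 0, 0, 0, 0, 0, 1], [0, 0, 0, 0, 0, 0, 1], [0, 0, 0.2, 0, 0, 0, 1], [0, 0, 0.7, 0, 0, 0, 1]]}}

```text
time: 33.35
position: [500.8, -65.7, 52.3]
eef_rot: [-0.002, -0.052, 0.999, 0.0]
wrist_force: [-0.3, -0.1, -1.5]
gripper_width: 31.8
grip_force: 30.0
```

{"fn": "servo_tool", "kwargs": {"plan": [[0, 0, 0.9, 0, 0, 0, 1], [0, 0, 0.9, 0, 0, 0, 1], [0, 0, 0.9, 0, 0, 0, 1], [0, 0, 0.87, 0, 0, 0, 1], [0, 0, 0, 0, 0, 0, 1]]}}

```text
time: 33.85
position: [504.1, -66.0, 163.8]
eef_rot: [0.003, -0.052, 0.999, -0.0]
wrist_force: [0.0, 1.2, -1.9]
gripper_width: 31.1
grip_force: 30.0
```

{"fn": "servo_tool", "kwargs": {"plan": [[-0.07, 0.96, 0, 0, 0, 0, 1], [-0.07, 0.96, 0, 0, 0, 0, 1], [-0.07, 0.96, 0, 0, 0, 0, 1], [-0.07, 0.96, 0, 0, 0, 0, 1], [-0.07, 0.96, 0, 0, 0, 0, 1]]}}

```text
time: 34.35
position: [491.0, 79.1, 159.5]
eef_rot: [-0.001, -0.052, 0.999, -0.0]
wrist_force: [0.4, 0.4, -1.5]
gripper_width: 31.5
grip_force: 30.0
```

{"fn": "servo_tool", "kwargs": {"plan": [[-0.07, 0.96, 0, 0, 0, 0, 1], [-0.07, 0.96, 0, 0, 0, 0, 1], [-0.07, 0.96, 0, 0, 0, 0, 1], [-0.07, 0.96, 0, 0, 0, 0, 1], [-0.07, 0.9, 0, 0, 0, 0, 1]]}}

```text
time: 34.85
position: [480.5, 221.4, 159.4]
eef_rot: [-0.001, -0.052, 0.999, -0.0]
wrist_force: [0.8, -0.6, -0.7]
gripper_width: 31.3
grip_force: 30.0
```

{"fn": "servo_tool", "kwargs": {"plan": [[0, 0, 0, 0, 0, 0, 1], [0, 0, 0, 0, 0, 0, 1], [0, 0, 0, 0, 0, 0, 1], [0, 0, 0, 0, 0, 0, 1], [0, 0, 0, 0, 0, 0, 1]]}}

```text
time: 35.35
position: [481.6, 219.4, 160.3]
eef_rot: [-0.0, -0.051, 0.999, -0.0]
wrist_force: [0.1, 0.4, -1.1]
gripper_width: 31.6
grip_force: 30.0
```

Run:
```python
from h import *
c=wrist('w12.png'); M=masks(c); W=c['W']
m=M['red']&(np.abs(W[...,1]-222)<30)&(W[...,2]<190)&(W[...,2]>110)
a,b,y,f,v=axis(c,m,pose()[0][2]-8); print(a.round(1),b.round(1),y.round(2),v)
```

```text
t 35.35 p [481.6 219.4 160.3] ydir 95.86 zdir [-0. -0. -1.] w 31.6 F [ 0.1  0.4 -1.1] g 30.0 q7 1.13
t 35.4 p [481.6 219.6 160.4] ydir 95.87 zdir [ 0. -0. -1.] w 31.2 F [-0.7 -0.9 -1.6] g 30.0 q7 1.13
[413.8 211.5 152.4] [515.8 221.7 152.4] 5.56 (np.int64(133), np.int64(294))
```

{"fn": "servo_tool", "kwargs": {"plan": [[0, 0.08, -0.5, 0, 0, 0, 1], [0, 0, -0.8, 0, 0, 0, 1], [0, 0, -0.7, 0, 0, 0, 1], [0, 0, -0.4, 0, 0, 0, 1], [0, 0, -0.2, 0, 0, 0, 1]]}}

```text
time: 35.9
position: [481.1, 222.3, 81.4]
eef_rot: [-0.001, -0.052, 0.999, -0.0]
wrist_force: [0.2, -0.8, 0.3]
gripper_width: 31.4
grip_force: 30.0
```

{"fn": "servo_tool", "kwargs": {"plan": [[0, 0, -0.1, 0, 0, 0, 1], [0, 0, 0, 0, 0, 0, 1], [0, 0, 0, 0, 0, 0, 1], [0, 0, 0, 0, 0, 0, 1], [0, 0, 0, 0, 0, 0, 1]]}}

```text
time: 36.4
position: [481.7, 222.9, 79.9]
eef_rot: [0.0, -0.052, 0.999, 0.0]
wrist_force: [-0.3, -0.5, -0.3]
gripper_width: 31.6
grip_force: 30.0
```

Run:
```python
from h import *
pose()
```

```text
t 36.4 p [481.7 222.9  79.9] ydir 95.94 zdir [ 0.001  0.    -1.   ] w 31.6 F [-0.3 -0.5 -0.3] g 30.0 q7 1.12
```

{"fn": "servo_tool", "kwargs": {"plan": [[0, -0.03, -0.06, 0, 0, 0, 1], [0, 0, -0.04, 0, 0, 0, 1], [0, 0, 0, 0, 0, 0, 1], [0, 0, 0, 0, 0, 0, 0.6], [0, 0, 0, 0, 0, 0, 0.45]]}}

```text
time: 36.9
position: [481.6, 221.9, 76.6]
eef_rot: [0.0, -0.052, 0.999, 0.0]
wrist_force: [-0.0, -0.3, -0.3]
gripper_width: 40.0
grip_force: 0.0
```

{"fn": "servo_tool", "kwargs": {"plan": [[0, 0, 0, 0, 0, 0, 0.45], [0, 0, 0.3, 0, 0, 0, 0.45], [0, 0, 0.9, 0, 0, 0, 0.45], [0, 0, 0.9, 0, 0, 0, 0.45], [0, 0, 0.6, 0, 0, 0, 0.45]]}}

```text
time: 37.4
position: [481.9, 222.1, 159.5]
eef_rot: [0.001, -0.052, 0.999, 0.0]
wrist_force: [0.2, 0.1, 0.2]
gripper_width: 48.1
grip_force: 0.0
```

{"fn": "servo_tool", "kwargs": {"plan": [[0.05, -0.93, 0, 0, 0, 0, 0.45], [0.05, -0.93, 0, 0, 0, 0, 0.45], [0.05, -0.93, 0, 0, 0, 0, 0.45], [0.05, -0.93, 0, 0, 0, 0, 0.45], [0.05, -0.93, 0, 0, 0, 0, 0.45]]}}

```text
time: 37.9
position: [488.9, 81.3, 157.9]
eef_rot: [0.0, -0.052, 0.999, 0.0]
wrist_force: [0.1, 0.7, 0.7]
gripper_width: 47.9
grip_force: 0.0
```

{"fn": "servo_tool", "kwargs": {"plan": [[0.05, -0.93, -0.2, 0, 0, 0, 0.45], [0.05, -0.93, -0.5, 0, 0, 0, 0.45], [0.05, -0.93, -0.4, 0, 0, 0, 0.45], [0, 0, 0, 0, 0, 0, 0.45], [0, 0, 0, 0, 0, 0, 0.45]]}}

```text
time: 38.4
position: [493.4, -1.7, 124.5]
eef_rot: [-0.0, -0.051, 0.999, 0.0]
wrist_force: [0.1, 0.7, -0.1]
gripper_width: 48.2
grip_force: 0.0
```

Run:
```python
from h import *
c=wrist('w13.png'); M=masks(c); W=c['W']
m=M['yel']&(np.abs(W[...,1]+2)<30)&(W[...,2]<60); m[250:]=0
a,b,y,f,v=axis(c,m,17); print(a.round(1),b.round(1),y.round(2),v,np.polyval(f,493))
```

```text
t 38.4 p [493.4  -1.7 124.5] ydir 95.85 zdir [-0.  0. -1.] w 48.2 F [ 0.1  0.7 -0.1] g 0.0 q7 1.59
[425.   -4.4  17. ] [535.    5.7  17. ] 5.11 (np.int64(122), np.int64(236)) 1.6585097976532808
```

{"fn": "servo_tool", "kwargs": {"plan": [[0, 0.03, -0.9, 0, 0, 0, 0.4], [0, 0, -0.9, 0, 0, 0, 0.4], [0, 0, -0.9, 0, 0, 0, 0.4], [0, 0, -0.5, 0, 0, 0, 0.45], [0, 0, -0.13, 0, 0, 0, 0.45]], "force": 30}}

```text
time: 38.95
position: [492.8, 1.1, 23.4]
eef_rot: [-0.001, -0.053, 0.999, 0.0]
wrist_force: [0.6, -0.7, -0.1]
gripper_width: 48.3
grip_force: 0.0
```

{"fn": "servo_tool", "kwargs": {"plan": [[0, 0, 0, 0, 0, 0, 0.45], [0, 0, 0, 0, 0, 0, 0.6], [0, 0, 0, 0, 0, 0, 1], [0, 0, 0, 0, 0, 0, 1], [0, 0, 0, 0, 0, 0, 1]]}}

```text
time: 39.45
position: [493.9, -0.1, 25.2]
eef_rot: [0.001, -0.052, 0.999, 0.0]
wrist_force: [-0.7, 0.8, 6.5]
gripper_width: 23.0
grip_force: 30.0
```

{"fn": "servo_tool", "kwargs": {"plan": [[0, 0, 0, 0, 0, 0, 1], [0, 0, 0, 0, 0, 0, 1], [0, 0, 0, 0, 0, 0, 1], [0, 0, 0.2, 0, 0, 0, 1], [0, 0, 0.7, 0, 0, 0, 1]]}}

```text
time: 39.95
position: [491.8, -0.7, 50.5]
eef_rot: [-0.002, -0.052, 0.999, -0.0]
wrist_force: [0.6, 0.4, -1.6]
gripper_width: 23.0
grip_force: 30.0
```

{"fn": "servo_tool", "kwargs": {"plan": [[0, 0, 0.9, 0, 0, 0, 1], [0, 0, 0.9, 0, 0, 0, 1], [0, 0, 0.9, 0, 0, 0, 1], [0, 0, 0.9, 0, 0, 0, 1], [0, 0, 0, 0, 0, 0, 1]]}}

```text
time: 40.45
position: [495.2, -0.6, 162.8]
eef_rot: [0.003, -0.052, 0.999, 0.0]
wrist_force: [0.3, -0.3, -2.5]
gripper_width: 23.5
grip_force: 30.0
```

{"fn": "servo_tool", "kwargs": {"plan": [[-0.06, 0.98, 0, 0, 0, 0, 1], [-0.06, 0.98, 0, 0, 0, 0, 1], [-0.06, 0.98, 0, 0, 0, 0, 1], [-0.06, 0.98, 0, 0, 0, 0, 1], [-0.06, 0.98, 0, 0, 0, 0, 1]]}}

```text
time: 40.95
position: [483.5, 147.2, 158.3]
eef_rot: [-0.001, -0.052, 0.999, -0.0]
wrist_force: [0.6, 0.3, -1.3]
gripper_width: 23.0
grip_force: 30.0
```

{"fn": "servo_tool", "kwargs": {"plan": [[-0.06, 0.98, 0, 0, 0, 0, 1], [-0.06, 0.98, 0, 0, 0, 0, 1], [-0.06, 0.98, 0, 0, 0, 0, 1], [-0.06, 0.98, 0, 0, 0, 0, 1], [-0.06, 0.95, 0, 0, 0, 0, 1]]}}

```text
time: 41.45
position: [474.6, 293.3, 158.1]
eef_rot: [-0.001, -0.052, 0.999, -0.001]
wrist_force: [-0.3, -0.4, -2.0]
gripper_width: 23.2
grip_force: 30.0
```

{"fn": "servo_tool", "kwargs": {"plan": [[0, 0, 0, 0, 0, 0, 1], [0, 0, 0, 0, 0, 0, 1], [0, 0, 0, 0, 0, 0, 1], [0, 0, 0, 0, 0, 0, 1], [0, 0, 0, 0, 0, 0, 1]]}}

```text
time: 41.95
position: [475.7, 291.6, 159.4]
eef_rot: [-0.0, -0.051, 0.999, -0.0]
wrist_force: [-0.4, 0.2, -2.2]
gripper_width: 22.7
grip_force: 30.0
```

Run:
```python
from h import *
c=wrist('w14.png'); M=masks(c); W=c['W']
m=M['yel']&(np.abs(W[...,1]-292)<30)&(W[...,2]<190)&(W[...,2]>110); m[270:]=0
a,b,y,f,v=axis(c,m,148); print(a.round(1),b.round(1),y.round(2),v)
```

```text
t 41.95 p [475.7 291.6 159.4] ydir 95.86 zdir [-0. -0. -1.] w 22.7 F [-0.4  0.2 -2.2] g 30.0 q7 1.0
[407.2 283.4 148. ] [493.5 292.3 148. ] 6.17 (np.int64(131), np.int64(269))
```

{"fn": "servo_tool", "kwargs": {"plan": [[-0.02, 0.03, -0.5, 0, 0, 0, 1], [0, 0, -0.8, 0, 0, 0, 1], [0, 0, -0.7, 0, 0, 0, 1], [0, 0, -0.4, 0, 0, 0, 1], [0, 0, -0.2, 0, 0, 0, 1]]}}

```text
time: 42.5
position: [474.5, 293.1, 80.5]
eef_rot: [-0.001, -0.052, 0.999, -0.0]
wrist_force: [-0.4, 0.0, -0.7]
gripper_width: 22.9
grip_force: 30.0
```

{"fn": "servo_tool", "kwargs": {"plan": [[0, 0, -0.1, 0, 0, 0, 1], [0, 0, -0.05, 0, 0, 0, 1], [0, 0, 0, 0, 0, 0, 1], [0, 0, 0, 0, 0, 0, 1], [0, 0, 0, 0, 0, 0, 1]]}}

```text
time: 43.0
position: [475.2, 293.7, 77.9]
eef_rot: [0.001, -0.052, 0.999, 0.0]
wrist_force: [-1.9, -1.5, 6.3]
gripper_width: 22.5
grip_force: 29.9
```

Run:
```python
from h import *
pose()
```

```text
t 43.0 p [475.2 293.7  77.9] ydir 95.94 zdir [ 0.001  0.001 -1.   ] w 22.5 F [-1.9 -1.5  6.3] g 29.9 q7 0.99
```

{"fn": "servo_tool", "kwargs": {"plan": [[0, -0.04, 0, 0, 0, 0, 1], [0, 0, -0.03, 0, 0, 0, 1], [0, 0, 0, 0, 0, 0, 1], [0, 0, 0, 0, 0, 0, 0.7], [0, 0, 0, 0, 0, 0, 0.45]]}}

```text
time: 43.5
position: [475.2, 292.6, 76.3]
eef_rot: [0.0, -0.052, 0.999, 0.0]
wrist_force: [-0.6, -0.0, 0.8]
gripper_width: 31.4
grip_force: 0.0
```

{"fn": "servo_tool", "kwargs": {"plan": [[0, 0, 0, 0, 0, 0, 0.45], [0, 0, 0.3, 0, 0, 0, 0.45], [0, 0, 0.9, 0, 0, 0, 0.45], [0, 0, 0.9, 0, 0, 0, 0.45], [0, 0, 0.6, 0, 0, 0, 0.45]]}}

```text
time: 44.0
position: [475.4, 292.7, 159.3]
eef_rot: [0.001, -0.052, 0.999, 0.001]
wrist_force: [0.2, 0.6, -0.2]
gripper_width: 48.4
grip_force: 0.0
```

Run:
```python
from h import *
c=wrist('w15.png'); M=masks(c); W=c['W']
for n,y0,z in (('yel',292,68),('red',222,69)):
    m=M[n]&(np.abs(W[...,1]-y0)<30)&(W[...,2]<100); m[250:]=0
    a,b,y,f,v=axis(c,m,z); print(n,a.round(1),b.round(1),y.round(2),v, np.percentile(W[m&(c['z_map']>0)][:,2],[50,95]))
```

```text
t 44.0 p [475.4 292.7 159.3] ydir 95.94 zdir [ 0.002  0.001 -1.   ] w 48.4 F [ 0.2  0.6 -0.2] g 0.0 q7 1.0
yel [407.3 281.   68. ] [519.2 294.1  68. ] 7.18 (np.int64(122), np.int64(245)) [78.92124371 82.4287974 ]
red [414.7 214.8  69. ] [523.2 222.4  69. ] 5.52 (np.int64(123), np.int64(242)) [82.25251989 85.1576395 ]
```

View pics/w15.png

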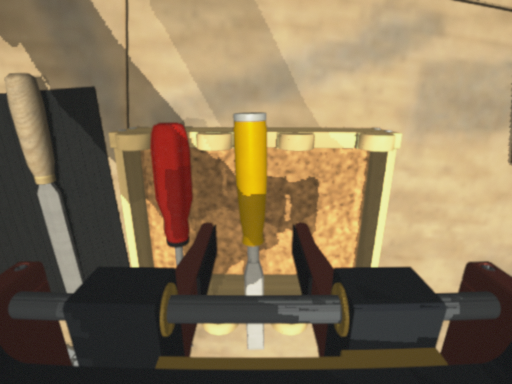

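{"fn": "servo_tool", "kwargs": {"plan": [[-0.01, -0.96, 0, 0, 0, 0, 0.45], [-0.01, -0.96, 0, 0, 0, 0, 0.45], [-0.01, -0.96, 0, 0, 0, 0, 0.45], [-0.01, -0.96, 0, 0, 0, 0, 0.45], [-0.01, -0.96, 0, 0, 0, 0, 0.45]], "force": 40}}

```text
time: 44.55
position: [473.2, 147.2, 157.2]
eef_rot: [0.0, -0.052, 0.999, 0.0]
wrist_force: [0.3, -0.2, 0.3]
gripper_width: 48.3
grip_force: 0.0
```

{"fn": "servo_tool", "kwargs": {"plan": [[0, -0.96, -0.2, 0, 0, 0, 0.45], [0, -0.96, -0.5, 0, 0, 0, 0.45], [0, -0.96, -0.4, 0, 0, 0, 0.45], [0, 0, 0, 0, 0, 0, 0.45], [0, 0, 0, 0, 0, 0, 0.45]]}}

```text
time: 45.05
position: [473.3, 61.7, 124.1]
eef_rot: [-0.0, -0.051, 0.999, 0.0]
wrist_force: [0.0, -0.3, -0.1]
gripper_width: 48.2
grip_force: 0.0
```

Run:
```python
from h import *
c=wrist('w16.png'); W=c['W']
m=(W[...,2]>10)&(W[...,2]<60)&(c['z_map']>0)&(np.abs(W[...,1]-62)<28)
for x in range(390,500,10):
    k=m&(np.abs(W[...,0]-x)<5); vs,us=np.where(k)
    if len(us)>5:
        X=ray(c,[[us.min(),vs.mean()],[us.max(),vs.mean()]],18); print(x,X.mean(0).round(1),(X[0]-X[1]).round(1)[1])
print('end',np.sort(W[m][:,0])[5])
```

```text
t 45.05 p [473.3  61.7 124.1] ydir 95.86 zdir [-0.  0. -1.] w 48.2 F [ 0.  -0.3 -0.1] g 0.0 q7 1.44
390 [390.2  52.1  18. ] -25.6
400 [400.4  53.2  18. ] -25.9
410 [411.   54.3  18. ] -28.0
420 [421.4  55.4  18. ] -28.3
430 [431.8  56.   18. ] -27.8
440 [442.  57.  18.] -28.1
450 [452.3  58.1  18. ] -26.6
460 [462.6  59.1  18. ] -25.0
470 [472.5  60.2  18. ] -25.3
480 [482.2  61.2  18. ] -23.7
490 [491.8  62.2  18. ] -18.2
end 383.71281871188614
```

{"fn": "servo_tool", "kwargs": {"plan": [[0, -0.04, -0.9, 0, 0, 0, 0.4], [0, 0, -0.9, 0, 0, 0, 0.4], [0, 0, -0.9, 0, 0, 0, 0.4], [0, 0, -0.4, 0, 0, 0, 0.45], [0, 0, -0.15, 0, 0, 0, 0.45]]}}

```text
time: 45.6
position: [472.9, 61.7, 25.8]
eef_rot: [-0.001, -0.053, 0.999, 0.0]
wrist_force: [-0.7, 0.6, 0.9]
gripper_width: 48.7
grip_force: 0.0
```

{"fn": "servo_tool", "kwargs": {"plan": [[0, 0, 0, 0, 0, 0, 0.45], [0, 0, 0, 0, 0, 0, 0.6], [0, 0, 0, 0, 0, 0, 1], [0, 0, 0, 0, 0, 0, 1], [0, 0, 0, 0, 0, 0, 1]]}}

```text
time: 46.1
position: [473.8, 61.1, 27.2]
eef_rot: [0.001, -0.052, 0.999, 0.0]
wrist_force: [-1.3, 0.3, 4.0]
gripper_width: 24.1
grip_force: 40.0
```

{"fn": "servo_tool", "kwargs": {"plan": [[0, 0, 0, 0, 0, 0, 1], [0, 0, 0, 0, 0, 0, 1], [0, 0, 0, 0, 0, 0, 1], [0, 0, 0.2, 0, 0, 0, 1], [0, 0, 0.7, 0, 0, 0, 1]]}}

```text
time: 46.6
position: [471.5, 60.3, 52.5]
eef_rot: [-0.002, -0.052, 0.999, -0.0]
wrist_force: [0.4, 0.4, -2.9]
gripper_width: 23.7
grip_force: 40.0
```

{"fn": "servo_tool", "kwargs": {"plan": [[0, 0, 0.9, 0, 0, 0, 1], [0, 0, 0.9, 0, 0, 0, 1], [0, 0, 0.9, 0, 0, 0, 1], [0, 0, 0.9, 0, 0, 0, 1], [0, 0, 0, 0, 0, 0, 1]]}}

```text
time: 47.1
position: [474.9, 60.9, 164.7]
eef_rot: [0.003, -0.052, 0.999, 0.0]
wrist_force: [0.7, 1.1, -3.3]
gripper_width: 23.5
grip_force: 40.0
```

{"fn": "servo_tool", "kwargs": {"plan": [[-0.07, 1, 0, 0, 0, 0, 1], [-0.07, 1, 0, 0, 0, 0, 1], [-0.07, 1, 0, 0, 0, 0, 1], [-0.07, 1, 0, 0, 0, 0, 1], [-0.07, 1, 0, 0, 0, 0, 1]]}}

```text
time: 47.6
position: [461.8, 211.3, 160.2]
eef_rot: [-0.001, -0.052, 0.999, -0.001]
wrist_force: [-0.5, 0.9, -3.6]
gripper_width: 23.7
grip_force: 40.0
```

{"fn": "servo_tool", "kwargs": {"plan": [[-0.07, 1, 0, 0, 0, 0, 1], [-0.07, 1, 0, 0, 0, 0, 1], [-0.07, 1, 0, 0, 0, 0, 1], [-0.07, 1, 0, 0, 0, 0, 1], [-0.07, 1, 0, 0, 0, 0, 1]]}}

```text
time: 48.1
position: [451.4, 361.2, 159.9]
eef_rot: [-0.001, -0.052, 0.999, -0.001]
wrist_force: [-0.0, 0.5, -2.5]
gripper_width: 23.9
grip_force: 40.0
```

{"fn": "servo_tool", "kwargs": {"plan": [[0, 0, 0, 0, 0, 0, 1], [0, 0, 0, 0, 0, 0, 1], [0, 0, 0, 0, 0, 0, 1], [0, 0, 0, 0, 0, 0, 1], [0, 0, 0, 0, 0, 0, 1]]}}

```text
time: 48.6
position: [452.7, 359.7, 161.5]
eef_rot: [0.0, -0.051, 0.999, -0.0]
wrist_force: [-0.2, 0.2, -3.3]
gripper_width: 23.8
grip_force: 40.0
```

Run:
```python
from h import *
pose()
```

```text
t 48.6 p [452.7 359.7 161.5] ydir 95.86 zdir [ 0. -0. -1.] w 23.8 F [-0.2  0.2 -3.3] g 40.0 q7 0.87
```

{"fn": "servo_tool", "kwargs": {"plan": [[0, -0.01, -0.5, 0, 0, 0, 1], [0, 0, -0.8, 0, 0, 0, 1], [0, 0, -0.7, 0, 0, 0, 1], [0, 0, -0.4, 0, 0, 0, 1], [0, 0, -0.2, 0, 0, 0, 1]]}}

```text
time: 49.1
position: [452.1, 359.9, 82.7]
eef_rot: [-0.001, -0.052, 0.999, -0.0]
wrist_force: [-0.7, -0.5, -2.0]
gripper_width: 23.7
grip_force: 39.9
```

{"fn": "servo_tool", "kwargs": {"plan": [[0, 0, -0.1, 0, 0, 0, 1], [0, 0, -0.03, 0, 0, 0, 1], [0, 0, 0, 0, 0, 0, 1], [0, 0, 0, 0, 0, 0, 1], [0, 0, 0, 0, 0, 0, 1]]}}

```text
time: 49.6
position: [452.7, 360.7, 80.3]
eef_rot: [0.0, -0.052, 0.999, 0.0]
wrist_force: [0.7, -0.5, -2.0]
gripper_width: 23.8
grip_force: 40.0
```

Run:
```python
from h import *
pose()
```

```text
t 49.6 p [452.7 360.7  80.3] ydir 95.94 zdir [ 0.001  0.001 -1.   ] w 23.8 F [ 0.7 -0.5 -2. ] g 40.0 q7 0.85
```

{"fn": "servo_tool", "kwargs": {"plan": [[0, 0, -0.06, 0, 0, 0, 1], [0, 0, -0.04, 0, 0, 0, 1], [0, 0, 0, 0, 0, 0, 1], [0, 0, 0, 0, 0, 0, 0.7], [0, 0, 0, 0, 0, 0, 0.45]]}}

```text
time: 50.1
position: [452.7, 361.0, 77.3]
eef_rot: [0.001, -0.052, 0.999, 0.001]
wrist_force: [-0.5, 0.1, 0.1]
gripper_width: 31.0
grip_force: 0.0
```

{"fn": "servo_tool", "kwargs": {"plan": [[0, 0, 0, 0, 0, 0, 0.45], [0, 0, 0.3, 0, 0, 0, 0.45], [0, 0, 0.9, 0, 0, 0, 0.45], [0, 0, 0.9, 0, 0, 0, 0.45], [0, 0, 0.6, 0, 0, 0, 0.45]]}}

```text
time: 50.6
position: [452.7, 360.9, 159.9]
eef_rot: [0.001, -0.052, 0.999, 0.001]
wrist_force: [0.0, -0.7, 0.3]
gripper_width: 48.5
grip_force: 0.0
```

{"fn": "servo_tool", "kwargs": {"plan": [[0, 0, 0.9, 0, 0, 0, 0.45], [-0.3, 0.9, 0.2, 0, 0, 0, 0.45], [-0.6, 0.9, 0, 0, 0, 0, 0.45], [-0.6, 0.9, 0, 0, 0, 0, 0.45], [-0.6, 0.9, 0, 0, 0, 0, 0.45]]}}

```text
time: 51.1
position: [388.7, 469.4, 191.3]
eef_rot: [0.0, -0.052, 0.999, 0.0]
wrist_force: [0.3, 0.6, 0.3]
gripper_width: 48.8
grip_force: 0.0
```

{"fn": "servo_tool", "kwargs": {"plan": [[-0.6, 0.9, 0, 0, 0, 0, 0.45], [-0.6, 0.9, 0, 0, 0, 0, 0.45], [-0.6, 0.9, 0, 0, 0, 0, 0.45], [0, 0, 0, 0, 0, 0, 0.45], [0, 0, 0, 0, 0, 0, 0.45]]}}

```text
time: 51.6
position: [334.7, 549.9, 190.7]
eef_rot: [-0.0, -0.053, 0.999, -0.0]
wrist_force: [0.8, -0.5, -0.3]
gripper_width: 48.6
grip_force: 0.0
```

Run:
```python
from h import *
pose(); t=shot('top'); s=shot('scene')
t0=dict(np.load('pics/top0.npz'))
cv2.imwrite('pics/final.png',np.vstack([np.hstack([cv2.resize(t0['frame'][175:290,105:215],(383,400)),cv2.resize(t['frame'][175:290,105:215],(383,400))])])[:,:,::-1])
for c in (t0,t):
    W=world(c); y=np.radians(5.8); d=(W[...,:2]-[508,298])@np.array([[np.cos(y),-np.sin(y)],[np.sin(y),np.cos(y)]])
    for y0 in (-72,-3,67):
        m=(W[...,2]>60)&(W[...,2]<100)&(c['z_map']>0)&(np.abs(d[...,1]-y0)<17); P=d[m]; x=P[:,0]
        a=P[(x>-75)&(x<-20)].mean(0); b=P[(x>105)].mean(0); e=np.percentile(x,[.5,99.5])
        print(y0,'h',a.round(1),'tip',b.round(1),'ext',e.round(1),'z',np.median(W[m&(d[...,0]>-75)&(d[...,0]<-20)][:,2]).round(1))
W=world(t); k=masks(t)['blue']&(t['z_map']>0)&(W[...,2]>100)&(np.abs(W[...,1]+257)<80)&(np.abs(W[...,0]-515)<150); print(k.sum(),rect(W[k][:,:2]),np.median(W[k][:,2]))
```

```text
t 51.6 p [334.7 549.9 190.7] ydir 96.05 zdir [-0. -0. -1.] w 48.6 F [ 0.8 -0.5 -0.3] g 0.0 q7 0.51
-72 h [-48.5 -75. ] tip [298.7 -72.7] ext [-100.   403.4] z 81.4
-3 h [-48.7  -4.1] tip [347.8  -3.6] ext [-109.5  647.8] z 77.3
67 h [-50.9  65. ] tip [277.8  66.2] ext [-135.7  654.1] z 77.0
-72 h [-48. -76.] tip [287.6 -72.7] ext [-100.3  403.1] z 81.7
-3 h [-48.   -7.6] tip [349.7  -3.4] ext [-109.5  647.5] z 78.0
67 h [-51.3  64.6] tip [284.9  66.1] ext [-135.1  653.9] z 77.2
443 [ 515.6 -257.9  222.6   18.4    7.4] 125.03562776249814
```

View pics/final.png

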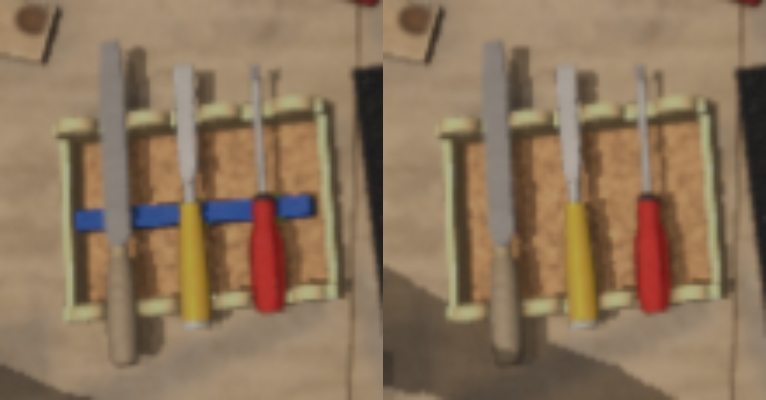

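The before and after crops match: all three tools are back in their own notches, within about 4 mm. The level stands at (515.6, -257.9), at the middle of the board, and the arm is clear, so I'm handing in.

```bash
python3 -c "
from plant import r
print(r.finish_job())"
```

```text
the job is handed in; nothing more can be done
None
```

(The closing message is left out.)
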